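Unload the locked clamshell seal fixture

TASK

Take the key from its stand, push it fully home in the fixture's lock and turn it clockwise to unlock; only then swing the lid up past vertical so that it stays open by itself. Lift out every white seal plug and set them all flat in the shallow grey tray, stems up, side by side. Then swing the lid fully shut, turn the key back to locked, and leave the key seated in the lock; do not disturb the bottle or the tube rack.

Things in the scene. Friction and masses are not known exactly. Their poses are not given: they have to be found in the camera images.
- fixture: Clamshell fixture, fixed. Origin: centre of underside; -x its front (handle, lock), y along its length, z up. Aluminium lower half 289 (y) x 76 (x) mm, rim 36 mm above the bench, with four square nests 66 mm wide at x 0, y -106.5, -35.5, 35.5, 106.5 mm: floor at 21 mm, walls 5 mm thick. 2 to 4 nests hold a plug. Over them a lid shell: shut, its top is at 76 mm, its front face at x -40 mm.
- lid (a joint): Lid angle, rad: 0 shut, 1.57 plate upright, 2.0 at its stop leaning back. Hinged on the rear (+x) upper edge of the lower half; 0.4 kg, light damping, no spring: beyond about 1.2 rad its weight carries it over to the open stop, below that it falls shut.
- hinge (a point): Point on the hinge line (40 mm behind the fixture's centre, 36 mm above the bench), level with the middle of the handle (y = +50 mm in the fixture's frame). The hinge line runs along the fixture's y.
- lid_handle (a point): Middle of the lid's black handle: round bar 10 mm thick, 96 mm long along the fixture's y, 45 mm in front of the lid's front face (40 mm free between). Shut, it lies 125 mm in front of the hinge and 18 mm above it (54 mm above the bench); swings with the lid, to 69 mm behind and 106 mm above the hinge at 2.0 rad.
- lock (a joint): Lock angle, rad: 0 locked (a tongue lies over the lid's lip), up to its stop at 1.3 unlocked (clockwise seen from above). Stays where it is left (0.06 N m friction).
- lock_mouth (a point): Centre of the key slot's mouth, on top of an upright round lock 64 mm across at x -92, y -95 mm in the fixture's frame; 40 mm above the bench. Slot 27 x 11 mm, over 30 mm deep, 2 mm chamfer, straight down. This frame turns with the lock: its x is along the slot's 27 mm, which lies along the fixture's x when locked.
- key: Key, 76 mm tall, upright. Origin: lower end of the blade; z up, x along its width. Steel blade 24 (x) x 8 (y) mm, 28 long; round shoulder 36 mm across at 28 to 34 mm; flat black grip 50 (x) x 12 (y) mm at 34 to 76 mm. 90 g. Fits either way round; home when the shoulder sits on the mouth (origin 28 mm below it); has about 0.13 rad play before it turns the lock. Starts in the stand, origin 12 mm up.
- stand: Key stand fixed to the bench, grey block 70 by 60 by 40 mm with a slot in the top (28 by 12 mm, long along its x) in which the key stands, shoulder on the top face. Origin: centre of its underside.
- tray: Loose grey open tray, 170 by 170 mm outside, 32 mm high, walls and floor 5 mm, 0.7 kg. Origin: centre of its underside.
- plug1: White seal plug standing in a nest of the fixture (or absent: None): a round flange 60 mm across and 9 mm thick with a round stem 26 mm across on top, 42 mm tall in all, about 100 g. Origin: centre of the flange's underside, z up along the stem; grip it by the stem.
- plug2: White seal plug standing in a nest of the fixture (or absent: None): a round flange 60 mm across and 9 mm thick with a round stem 26 mm across on top, 42 mm tall in all, about 100 g. Origin: centre of the flange's underside, z up along the stem; grip it by the stem.
- plug3: White seal plug standing in a nest of the fixture (or absent: None): a round flange 60 mm across and 9 mm thick with a round stem 26 mm across on top, 42 mm tall in all, about 100 g. Origin: centre of the flange's underside, z up along the stem; grip it by the stem.
- plug4: White seal plug standing in a nest of the fixture (or absent: None): a round flange 60 mm across and 9 mm thick with a round stem 26 mm across on top, 42 mm tall in all, about 100 g. Origin: centre of the flange's underside, z up along the stem; grip it by the stem.
- bottle: Bystander: white bottle with blue cap, 72 mm across, 160 mm tall. Origin: centre of its underside.
- rack: Bystander: white rack of blue-capped tubes, 70 by 240 mm, about 100 mm tall. Origin: centre of its underside.

How it is judged (in metres and radians):
On the way, in this order (a step that is already met when the one before it is completed fails the run):
1. the key is fully home in the lock and has turned it to unlocked (over 1.1 rad) (z of key in the frame of lock_mouth below -0.024 m and horizontal distance between key and lock_mouth below 0.005 m and angle between key's own z axis and vertical below 0.12 rad and value of joint lock above 1.1 rad), for 0.2 s.
2. the lid stands open past vertical by itself (over 1.75 rad, the gripper away from its handle) (value of joint lid above 1.75 rad and distance between the grasp point and lid_handle above 0.05 m), for 0.4 s.
3. every seal plug stands flat in the tray (x of plug1 in the frame of tray between -0.056 and 0.056 m and y of plug1 in the frame of tray between -0.056 and 0.056 m and z of each of plug1, plug2, plug3, plug4 in the frame of tray below 0.014 m and angle between each of plug1, plug2, plug3, plug4's own z axis and vertical below 0.15 rad and linear speed of each of plug1, plug2, plug3, plug4 below 0.03 m/s and x of plug2 in the frame of tray between -0.056 and 0.056 m and y of plug2 in the frame of tray between -0.056 and 0.056 m and x of plug3 in the frame of tray between -0.056 and 0.056 m and y of plug3 in the frame of tray between -0.056 and 0.056 m and x of plug4 in the frame of tray between -0.056 and 0.056 m and y of plug4 in the frame of tray between -0.056 and 0.056 m), for 0.3 s.
4. the lid is shut (value of joint lid below 0.06 rad), for 0.2 s.
5. the lock is turned back to locked (value of joint lock below 0.3 rad), for 0.2 s.
At the end, for the whole second after the job is handed in: Plugs at rest flat in the tray, stems up (tilt < 0.15 rad, centre within 56 mm of the tray's centre along each side, underside < 14 mm above the tray's); lid shut (< 0.06 rad); lock back (< 0.3 rad), key upright and seated (4 mm of full depth, 5 mm of centre) (all of step 3 and z of key in the frame of lock_mouth below -0.024 m and horizontal distance between key and lock_mouth below 0.005 m and angle between key's own z axis and vertical below 0.12 rad and value of joint lid below 0.06 rad and value of joint lock below 0.3 rad); the robot touches nothing.
It fails at once if the lid is lifted (over 0.15 rad) while the lock is not unlocked (under 0.9 rad) (value of joint lid above 0.15 rad and value of joint lock below 0.9 rad).
It fails at once if the bottle or rack is disturbed (moved over 30 mm) (distance of any of bottle, rack from where it was at the start of the episode above 0.03 m).
Of plug1, plug2, plug3, plug4 only 2 to 4 are there at a start; the rules pass over those that are not, and their reading is None.
At some moment in a run one of tray, plug1, plug2, plug3, plug4 may be knocked a few centimetres aside while the robot is not near it.
It also fails if it takes over 210 s, if anything falls off the work surface, if the arm or the gripper's body presses on something with over 40 N, if the wrist force passes 120 N, or if a joint passes its speed limit or range.

ROBOT

A 6-joint arm with a two-finger parallel gripper is mounted at the origin on the work surface. World frame = base frame: x ahead of the robot, y to its left, z up, the work surface at z = 0. Lengths are in mm, angles in rad, forces in N, time in s.
With the tool pointing down it reaches from about 275 to 1000 mm from the base axis. Payload 8.4 kg.
Tool frame: the origin (TCP) lies at the very end of the fingers, on their centre line; the grasp point (between the pads) lies 19 mm behind it (r.tcp_to_grasp is the distance from the TCP to the grasp point, in mm); z points along the fingers, y is the line along which they close (so a half turn about z gives the same grasp; the last joint's range is limited). The gripper opens to 85 mm and grips with 20 to 120 N. Pads are 22 mm wide; open, the fingers measure 114 mm over their backs; the gripper's body (76 mm by 85 mm) begins 54 mm behind the grasp point. The pads swing forward as they close: fully open they stand 13 mm farther back than shut.
Start: joints at [-1.225, 0.353, 1.633, -0, 1.155, -0.002], TCP at [213.018, -587.581, 231.281] pointing down, gripper open.
Joint ranges: [-2.63, 2.63], [-0.92, 2.1], [0.06, 2.66], [-1.3, 4.44], [0, 2.69], [-3.02, 3.02]. Speed limits (rad/s): [2.22, 2.22, 2.79, 3.14, 3.14, 3.14].

INTERFACE

Orientations are given as [roll, pitch, yaw] about the fixed x, y, z axes, in that order (R = Rz(yaw) Ry(pitch) Rx(roll)).
In Python, from rig import r gives the robot as it stands. The module is installed in compiled form; this text tells all that it offers.
- The arm moves only by the tool play_rows, never from a script. Its argument "rows" is a list of rows, each an object with "dp": the shift along the tool's x, y, z in units of 40 mm (1.0 is 40 mm), a list of three; "turn": the turn, a rotation vector about the tool's x, y, z in units of 6 degrees (1.0 is 6 degrees), a list of three; "fingers": the closure, from 0 (fully open) to 1 (shut). In form: [{"dp": [tx, ty, tz], "turn": [wx, wy, wz], "fingers": fingers}, ...]. A call has 1 to 5 rows; each row shifts and turns the commanded pose from where the row before left it, along the tool's axes as they then stand; what a row does not reach is not made up. A row lasts 1/12 s, in which the tool goes at most 41.7 mm and 7.16 degrees, less where a joint would pass 70% of its speed; a pose out of reach is approached as far as the arm can. A call is refused whole if a number of a shift passes 1 or a number of a turn 1, either way. A call with a gripper value outside its range is refused whole. The fingers move at their own pace and stop on an object; "force" is the grip in N (left out, the last holds). Time passes only in rows, so rows that do not move let the fingers close. It gives the time, the measured TCP pose, the force, the opening and the grip force at its end, in the units of the state.
- r.sense(): the state, without advancing time (a new reading comes with each control period).
- r.grab_frame(name): name is "side" or "top" or "wrist"; returns a dict with "pixels" (480x640x3 uint8, red, green, blue), "fx", "fy", "cx", "cy" (pixels), "pose" (4x4, takes a point from camera to world coordinates). Camera axes: x right, y down, z forward; pixel columns grow to the right and rows downward; lengths in mm; the calibration is good to about 2 mm. The wrist camera is an equidistant fisheye: a pixel r from the principal point sees the ray r / f radians off the axis. A picture is of the moment at which its call begins. There is no depth.
- r.sign_off(): hands the job in; it is judged then, once.
The state is a dict: "clock": time; "qpos": joint angles; "qvel": joint speeds; "joint_efforts": joint torques, N m; "eef_pos": TCP position; "tcp_rot": TCP orientation; "contact_force": force on the tool from outside, world axes, zero at the start; "wrist_torque": the same for the moment, N m; "opening": opening from 0.0 (shut) to 1.0 (fully open); "grasp_force": force on a finger pad.
Only numpy, scipy, OpenCV 4.12 (cv2) and the standard library are available. Lean on these libraries where they do the work, as an engineer would, in place of code of your own. Each camera call takes 0.05 s, during which the arm holds its last target. There are 200 camera calls.

## Working session

There is one attempt and no reset: what is moved stays moved. The work goes in short steps, Python scripts to look and compute and a tool call to move; the robot and the scene stay as the last step left them, time stands still between calls to the robot, and variables do not carry over. Pictures are saved under pics/ and viewed, at most 17 in all, crops included, and the job is handed in when it is done.

Besides the shell and the picture viewer there is one more tool, called after "Request:" as a command line: name --argument value ..., lists and objects as JSON in quotes. play_rows: Moves the arm, as the interface text tells. Its arguments: {"type":"object","properties":{"rows":{"type":"array"},"force":{"type":"number"}},"required":["rows"]}

```bash
mkdir -p pics
cat > h.py <<'E'
from rig import r
import numpy as np, cv2
def snap(n,f):
    d=r.grab_frame(n); cv2.imwrite(f'pics/{f}.png',d['pixels'][:,:,::-1]); np.save(f'pics/{f}.npy',d,allow_pickle=True); return d
def load(f): return np.load(f'pics/{f}.npy',allow_pickle=True).item()
def ray(d,u,v,fish=False):
    x,y=u-d['cx'],v-d['cy']
    if fish:
        rr=np.hypot(x,y); t=rr/d['fx']; c=np.array([np.sin(t)*x/max(rr,1e-9),np.sin(t)*y/max(rr,1e-9),np.cos(t)])
    else: c=np.array([x/d['fx'],y/d['fy'],1])
    P=np.array(d['pose']); return P[:3,3],P[:3,:3]@c
def onz(d,u,v,z,fish=False):
    o,k=ray(d,u,v,fish); return o+k*(z-o[2])/k[2]
E
python3 - <<'E'
from h import *
for n in ['top','side','wrist']:
    d=snap(n,n+'0'); print(n,d['fx'],d['fy'],d['cx'],d['cy'],np.round(d['pose'],3).tolist())
print(r.sense(), r.tcp_to_grasp)
E
```

```text
top 479.5814362864648 479.5814362864648 318.56639870846345 241.01988964892112 [[0.048, -0.978, 0.204, 318.164], [-0.999, -0.048, 0.005, -37.95], [0.005, -0.204, -0.979, 1101.572], [0.0, 0.0, 0.0, 1.0]]
side 504.5678687043117 504.5678687043117 316.45992578916383 240.5635639765699 [[-0.86, -0.354, 0.369, 159.426], [-0.511, 0.6, -0.616, 653.197], [-0.003, -0.718, -0.696, 813.619], [0.0, 0.0, 0.0, 1.0]]
wrist 371.64829954431775 371.64829954431775 317.3939092116087 232.96969047373065 [[0.341, -0.908, -0.244, 274.651], [-0.94, -0.33, -0.087, -564.757], [-0.001, 0.259, -0.966, 372.352], [0.0, 0.0, 0.0, 1.0]]
{'clock': 0.15, 'qpos': array([-1.22536337e+00,  3.53493138e-01,  1.63395499e+00,  7.09177196e-06,
        1.15515836e+00, -2.41063171e-03]), 'qvel': array([-0.00038297, -0.00211894, -0.00065819,  0.00067298,  0.00041097,
       -0.00088104]), 'joint_efforts': array([ 2.67620703e-05, -6.05643082e+01, -3.42336845e+01,  2.67820906e-04,
        6.11011754e-03,  6.70183977e-05]), 'eef_pos': array([ 212.92352389, -587.24535769,  230.73513554]), 'tcp_rot': array([-3.14057884e+00, -8.92900946e-06,  3.47840720e-01]), 'contact_force': array([-0.05951528,  0.37016784,  0.90808021]), 'wrist_torque': array([-0.02793273,  0.04196542,  0.02006843]), 'grasp_force': 0.0, 'opening': 0.998224618478382} 18.700000000000003
```

View pics/top0.png

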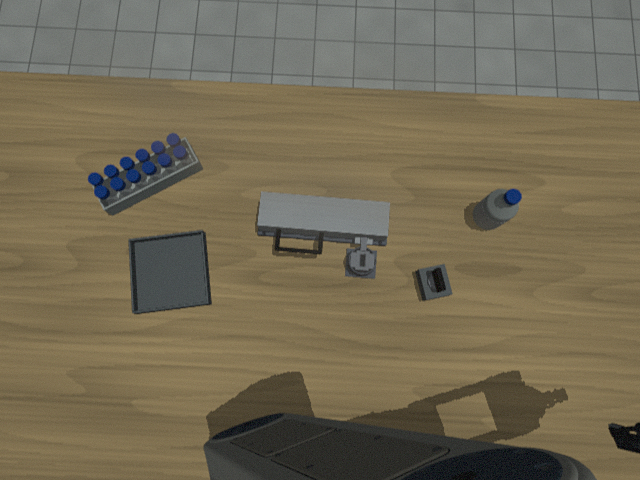

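View pics/side0.png

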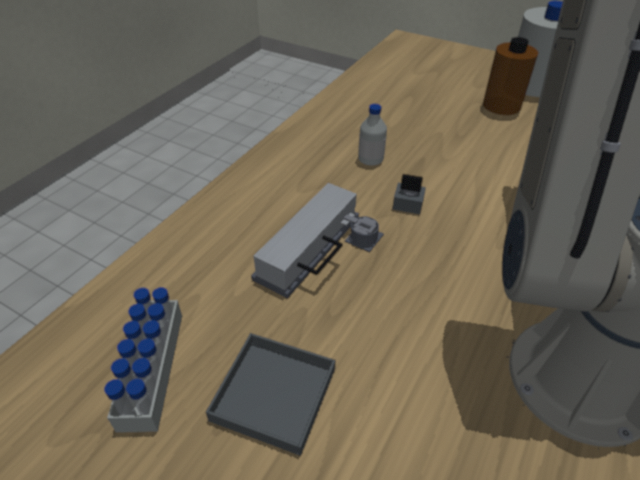

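The top view shows the fixture at about (323,217), the handle at (298,243), the lock at (361,261), the stand and key at (433,282) and the tray at (170,272). The side view agrees. I'll enlarge a crop to read corners.

Run:
```python
from h import *
a=cv2.imread('pics/top0.png')[175:325,240:470]; cv2.imwrite('pics/c1.png',cv2.resize(a,None,fx=3.4,fy=3.4,interpolation=cv2.INTER_CUBIC))
```

```text
(no output)
```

View pics/c1.png

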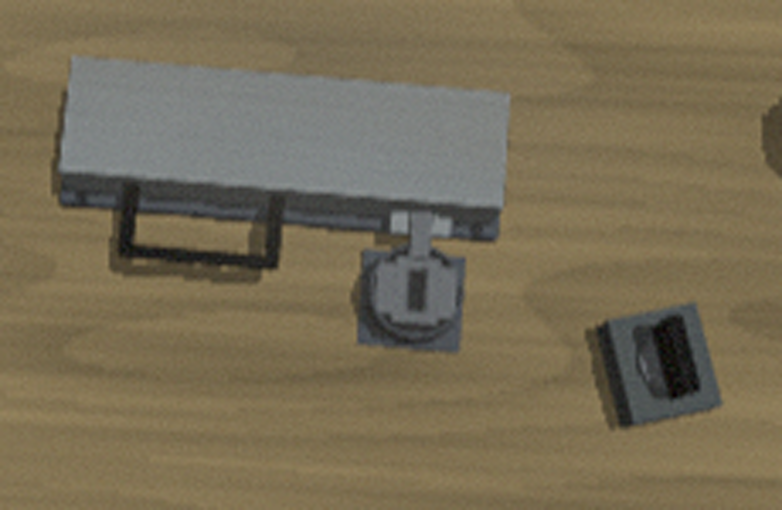

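The crop shows lid corners at (70,57), (510,93), (503,207) and (62,172). The slot is at (416,290), and the stand top corners are at (605,322), (695,305), (722,404) and (630,425).

Run:
```python
from h import *
d=load('top0')
f=lambda x,y,z: onz(d,240+x/3.4,175+y/3.4,z)[:2]
L=np.array([f(*p,76) for p in [(70,57),(510,93),(503,207),(62,172)]]); print(L.round(1),L.mean(0))
e=(L[0]-L[1])+(L[3]-L[2]); print('yaw of fixture y',np.degrees(np.arctan2(e[1],e[0]))-90)
print('slot',f(416,290,40))
S=np.array([f(*p,40) for p in [(605,322),(695,305),(722,404),(630,425)]]);print(S.round(1),S.mean(0),np.linalg.norm(np.diff(S,axis=0),axis=1))
for a,b in((0,3),(1,2)):print(np.degrees(np.arctan2(*(S[a]-S[b])[::-1])))
T=np.array([onz(d,*p,32)[:2] for p in [(129,239),(206,232),(211,304),(134,313)]]);print(T.round(1),T.mean(0),np.linalg.norm(np.diff(T,axis=0),axis=1))
print('handle',f(200,255,54))
print('bottlecap',onz(d,512,196,160),'rack',onz(d,145,165,100))
```

```text
[[ 637.9  101.9]
 [ 627.7 -187.1]
 [ 551.2 -183.9]
 [ 560.2  101.4]] [594.25980918 -41.90309235]
yaw of fixture y -1.9209417561241082
slot [ 500.40568898 -132.73026521]
[[ 485.2 -257.5]
 [ 499.4 -316.8]
 [ 435.  -334. ]
 [ 418.5 -274.2]] [ 459.53384987 -295.63667238] [60.93084188 66.66644991 62.0976039 ]
13.993871986710598
14.981174396004228
[[524.8 398.7]
 [549.7 225.4]
 [387.3 198.7]
 [359.3 366.2]] [455.26216945 297.24022941] [175.02763675 164.62983799 169.85113001]
handle [514.23393133  10.2828225 ]
bottlecap [ 628.36523056 -424.60005959  160.        ] rack [679.1318854  357.24766249 100.        ]
```

Request:
play_rows --rows '[{"dp":[0.83,-0.475,0.15],"turn":[0,0,0],"fingers":0},{"dp":[0.83,-0.475,0.15],"turn":[0,0,0],"fingers":0},{"dp":[0.83,-0.475,0.15],"turn":[0,0,0],"fingers":0},{"dp":[0.83,-0.475,0.15],"turn":[0,0,0],"fingers":0},{"dp":[0.83,-0.475,0.15],"turn":[0,0,0],"fingers":0}]'

```text
clock: 0.57
eef_pos: [337.3, -440.2, 200.9]
tcp_rot: [-3.141, 0.0, 0.347]
contact_force: [0.3, -0.3, 1.3]
opening: 0.999
grasp_force: 0.0
```

Request:
play_rows --rows '[{"dp":[0.83,-0.475,0.15],"turn":[0,0,0],"fingers":0},{"dp":[0.83,-0.475,0.15],"turn":[0,0,0],"fingers":0},{"dp":[0.83,-0.475,0.15],"turn":[0,0,0],"fingers":0},{"dp":[0.83,-0.475,0.15],"turn":[0,0,0],"fingers":0},{"dp":[0.83,-0.475,0.15],"turn":[0,0,0],"fingers":0}]'

```text
clock: 0.98
eef_pos: [461.2, -294.1, 171.0]
tcp_rot: [-3.142, 0.0, 0.348]
contact_force: [1.2, -0.8, 1.3]
opening: 0.999
grasp_force: 0.0
```

Request:
play_rows --rows '[{"dp":[0,0,0],"turn":[0,0,-1],"fingers":0},{"dp":[0,0,0],"turn":[0,0,-1],"fingers":0},{"dp":[0,0,0],"turn":[0,0,-1],"fingers":0},{"dp":[0,0,0],"turn":[0,0,-1],"fingers":0},{"dp":[0,0,0],"turn":[0,0,-1],"fingers":0}]'

```text
clock: 1.4
eef_pos: [460.3, -295.5, 171.0]
tcp_rot: [-3.141, 0.0, 0.877]
contact_force: [0.2, 1.2, -0.3]
opening: 1.0
grasp_force: 0.0
```

Request:
play_rows --rows '[{"dp":[0,0,0],"turn":[0,0,-1],"fingers":0},{"dp":[0,0,0],"turn":[0,0,-1],"fingers":0},{"dp":[0,0,0],"turn":[0,0,-1],"fingers":0},{"dp":[0,0,0],"turn":[0,0,-1],"fingers":0},{"dp":[0,0,0],"turn":[0,0,-1],"fingers":0}]'

```text
clock: 1.82
eef_pos: [460.2, -295.7, 171.1]
tcp_rot: [-3.141, -0.0, 1.4]
contact_force: [0.2, 0.2, -0.6]
opening: 0.998
grasp_force: 0.0
```

Request:
play_rows --rows '[{"dp":[0,0,0],"turn":[0,0,-1],"fingers":0},{"dp":[0,0,0],"turn":[0,0,-1],"fingers":0},{"dp":[0,0,0],"turn":[0,0,-1],"fingers":0},{"dp":[0,0,0],"turn":[0,0,-1],"fingers":0},{"dp":[0,0,0],"turn":[0,0,-1],"fingers":0}]'

```text
clock: 2.23
eef_pos: [460.2, -295.7, 171.1]
tcp_rot: [-3.141, -0.0, 1.924]
contact_force: [1.4, 0.3, -0.5]
opening: 1.0
grasp_force: 0.0
```

Request:
play_rows --rows '[{"dp":[0,0,0],"turn":[0,0,-1],"fingers":0},{"dp":[0,0,0],"turn":[0,0,-1],"fingers":0},{"dp":[0,0,0],"turn":[0,0,-1],"fingers":0},{"dp":[0,0,0],"turn":[0,0,-1],"fingers":0},{"dp":[0,0,0],"turn":[0,0,-1],"fingers":0}]'

```text
clock: 2.65
eef_pos: [460.2, -295.7, 171.1]
tcp_rot: [-3.142, -0.0, 2.447]
contact_force: [0.5, -0.3, -0.2]
opening: 0.999
grasp_force: 0.0
```

Request:
play_rows --rows '[{"dp":[0,0,0],"turn":[0,0,-1],"fingers":0},{"dp":[0,0,0],"turn":[0,0,-1],"fingers":0},{"dp":[0,0,0],"turn":[0,0,-1],"fingers":0},{"dp":[0,0,0],"turn":[0,0,-1],"fingers":0},{"dp":[0,0,0],"turn":[0,0,-1],"fingers":0}]'

```text
clock: 3.07
eef_pos: [460.2, -295.7, 171.1]
tcp_rot: [3.141, -0.0, 2.971]
contact_force: [0.6, 0.5, -0.2]
opening: 1.0
grasp_force: 0.0
```

Request:
play_rows --rows '[{"dp":[0,0,0],"turn":[0,0,-1],"fingers":0},{"dp":[0,0,0],"turn":[0,0,-1],"fingers":0},{"dp":[0,0,0],"turn":[0,0,-1],"fingers":0},{"dp":[0,0,0],"turn":[0,0,-1],"fingers":0},{"dp":[0,0,0],"turn":[0,0,0],"fingers":0}]'

```text
clock: 3.48
eef_pos: [460.3, -295.7, 171.1]
tcp_rot: [3.141, -0.0, -2.894]
contact_force: [-0.1, -0.6, 0.0]
opening: 1.0
grasp_force: 0.0
```

Run:
```python
from h import *
d=snap('wrist','w1'); s=r.sense(); print(s['eef_pos'],s['tcp_rot'],s['qpos'],s['clock'])
```

```text
[ 460.28390171 -295.73285757  171.12169343] [ 3.14134047e+00 -2.17009312e-04 -2.90020427e+00] [-5.73836529e-01  3.00773566e-01  1.85779231e+00  1.79828601e-05
  9.83359141e-01 -2.38603118e+00] 3.5333
```

View pics/w1.png

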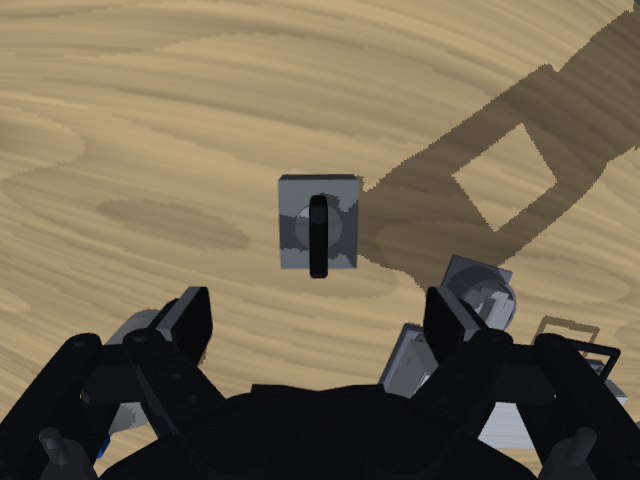

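Wrist view: the stand top spans (279,177) to (358,268), with the key at u≈318.5, well aligned with the image axes.

Run:
```python
from h import *
d=load('w1')
S=np.array([onz(d,*p,40,True)[:2] for p in [(279,180),(358,180),(357,268),(280,268)]]);print(S.round(1),S.mean(0),np.linalg.norm(np.diff(S,axis=0),axis=1))
for a,b in((0,3),(1,2)):print(np.degrees(np.arctan2(*(S[a]-S[b])[::-1])))
print(onz(d,318.5,278,88,True),onz(d,318.5,210,88,True))
```

```text
[[ 435.6 -331. ]
 [ 421.3 -274.3]
 [ 488.  -256.3]
 [ 502.8 -315. ]] [ 461.94379089 -294.16013553] [58.44094728 69.1166032  60.48815767]
-166.5959858690948
-164.89845146275798
[ 484.71095756 -288.53885414   88.        ] [ 441.04507151 -299.63541632   88.        ]
```

Request:
play_rows --rows '[{"dp":[-0.05,0.03,0.5],"turn":[0,0,0],"fingers":0},{"dp":[0,0,0.75],"turn":[0,0,0],"fingers":0},{"dp":[0,0,0.75],"turn":[0,0,0],"fingers":0},{"dp":[0,0,0.6],"turn":[0,0,0],"fingers":0},{"dp":[0,0,0.4],"turn":[0,0,0],"fingers":0}]'

```text
clock: 3.95
eef_pos: [460.9, -293.4, 48.9]
tcp_rot: [3.14, -0.002, -2.903]
contact_force: [-1.0, 0.3, -0.2]
opening: 1.001
grasp_force: 0.0
```

Request:
play_rows --rows '[{"dp":[0,0,0],"turn":[0,0,0],"fingers":0.5},{"dp":[0,0,0],"turn":[0,0,0],"fingers":1},{"dp":[0,0,0],"turn":[0,0,0],"fingers":1},{"dp":[0,0,0],"turn":[0,0,0],"fingers":1},{"dp":[0,0,0],"turn":[0,0,0],"fingers":1}]' --force 60

```text
clock: 4.37
eef_pos: [462.8, -294.7, 52.6]
tcp_rot: [-3.14, 0.002, -2.899]
contact_force: [-0.5, 0.9, 1.1]
opening: 0.302
grasp_force: 0.0
```

Request:
play_rows --rows '[{"dp":[0,0,0],"turn":[0,0,0],"fingers":1},{"dp":[0,0,0],"turn":[0,0,0],"fingers":1},{"dp":[0,0,0],"turn":[0,0,0],"fingers":1},{"dp":[0,0,0],"turn":[0,0,0],"fingers":1},{"dp":[0,0,0],"turn":[0,0,0],"fingers":1}]'

```text
clock: 4.78
eef_pos: [462.7, -294.6, 52.4]
tcp_rot: [-3.14, 0.001, -2.899]
contact_force: [-1.4, -0.2, 4.9]
opening: 0.136
grasp_force: 58.6
```

Request:
play_rows --rows '[{"dp":[0,0,-0.35],"turn":[0,0,0],"fingers":1},{"dp":[0,0,-0.6],"turn":[0,0,0],"fingers":1},{"dp":[0,0,-0.7],"turn":[0,0,0],"fingers":1},{"dp":[0,0,-0.7],"turn":[0,0,0],"fingers":1},{"dp":[0,0,-0.6],"turn":[0,0,0],"fingers":1}]'

```text
clock: 5.2
eef_pos: [462.2, -294.2, 171.5]
tcp_rot: [-3.141, 0.001, -2.899]
contact_force: [0.5, 0.5, 0.2]
opening: 0.128
grasp_force: 58.6
```

Request:
play_rows --rows '[{"dp":[-0.67,0.67,0],"turn":[0,0,0],"fingers":1},{"dp":[-0.67,0.67,0],"turn":[0,0,0],"fingers":1},{"dp":[-0.67,0.67,0],"turn":[0,0,0],"fingers":1},{"dp":[-0.67,0.67,0],"turn":[0,0,0],"fingers":1},{"dp":[-0.67,0.67,0],"turn":[0,0,0],"fingers":1}]'

```text
clock: 5.62
eef_pos: [560.5, -130.3, 170.0]
tcp_rot: [-3.141, 0.001, -2.899]
contact_force: [-0.2, -0.2, -1.4]
opening: 0.13
grasp_force: 58.6
```

Request:
play_rows --rows '[{"dp":[0,0,0],"turn":[0,0,0.88],"fingers":1},{"dp":[0,0,0],"turn":[0,0,0.88],"fingers":1},{"dp":[0,0,0],"turn":[0,0,0.87],"fingers":1},{"dp":[0,0,0],"turn":[0,0,0],"fingers":1},{"dp":[0,0,0],"turn":[0,0,0],"fingers":1}]'

```text
clock: 6.03
eef_pos: [559.8, -131.8, 169.6]
tcp_rot: [-3.142, 0.0, 3.112]
contact_force: [-0.1, 0.2, -1.0]
opening: 0.134
grasp_force: 58.7
```

Run:
```python
from h import *
d=snap('wrist','w2'); s=r.sense(); print(s['eef_pos'],s['tcp_rot'],s['clock'],s['contact_force'])
a=cv2.imread('pics/w2.png')[120:360,160:480]; cv2.imwrite('pics/c2.png',cv2.resize(a,None,fx=2.5,fy=2.5,interpolation=cv2.INTER_CUBIC))
```

```text
[ 559.77815839 -131.91318419  169.51035441] [-3.14157406e+00  2.53515799e-04  3.11210202e+00] 6.0833 [ 0.17437322 -0.39060233 -1.30609008]
```

View pics/c2.png

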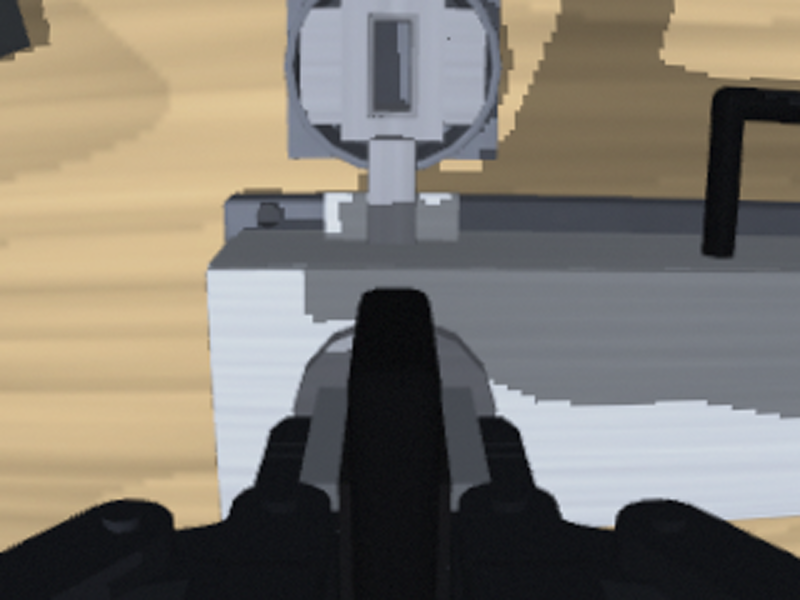

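The slot mouth is centred at crop (392.5,66), i.e. pixel (317,146.4), upright in the image. The key's shoulder is centred at crop x≈395.

Run:
```python
from h import *
d=load('w2')
f=lambda x,y,z:onz(d,160+x/2.5,120+y/2.5,z,True)[:2]
print('slot',f(392.5,66,40),f(392.5,16,40),f(392.5,115,40))
print('sh',f(295,410,151.5+2-19+0),f(494,410,135))
# key shoulder: key origin = TCP z(169.5)-(52.4-12)=129 -> shoulder 157..163; front edge
print('front shoulder',f(395,322,163),f(395,322,157),'grip front top', f(395,290,205))
```

```text
slot [ 502.61402205 -130.12934107] [ 488.01828696 -129.69947257] [ 516.96529254 -130.5525473 ]
sh [ 568.66044587 -152.17580873] [ 569.66067397 -111.07577544]
front shoulder [ 541.08456144 -130.73379817] [ 542.98581079 -130.77866125] grip front top [ 523.79162859 -130.30460327]
```

Request:
play_rows --rows '[{"dp":[0.48,-0.01,0],"turn":[0,0,0],"fingers":1},{"dp":[0.48,-0.01,0],"turn":[0,0,0],"fingers":1},{"dp":[0.48,-0.01,0],"turn":[0,0,0],"fingers":1},{"dp":[0,0,0.4],"turn":[0,0,0],"fingers":1},{"dp":[0,0,0.5],"turn":[0,0,0],"fingers":1}]'

```text
clock: 6.5
eef_pos: [502.5, -131.8, 134.6]
tcp_rot: [-3.141, 0.003, 3.111]
contact_force: [1.0, -0.2, -1.0]
opening: 0.131
grasp_force: 58.7
```

Request:
play_rows --rows '[{"dp":[0,0,0.5],"turn":[0,0,0],"fingers":1},{"dp":[0,0,0.4],"turn":[0,0,0],"fingers":1},{"dp":[0,0,0.2],"turn":[0,0,0],"fingers":1},{"dp":[0,0,0.1],"turn":[0,0,0],"fingers":1},{"dp":[0,0,0.1],"turn":[0,0,0],"fingers":1}]'

```text
clock: 6.92
eef_pos: [502.5, -131.4, 81.3]
tcp_rot: [-3.142, 0.0, 3.11]
contact_force: [0.4, -0.1, -0.5]
opening: 0.13
grasp_force: 58.7
```

Request:
play_rows --rows '[{"dp":[0,0,0.05],"turn":[0,0,0],"fingers":1},{"dp":[0,0,0.05],"turn":[0,0,0],"fingers":1},{"dp":[0,0,0.05],"turn":[0,0,0],"fingers":1},{"dp":[0,0,0.05],"turn":[0,0,0],"fingers":1},{"dp":[0,0,0],"turn":[0,0,0],"fingers":1}]'

```text
clock: 7.33
eef_pos: [502.3, -131.2, 73.3]
tcp_rot: [-3.142, 0.0, 3.109]
contact_force: [0.3, -0.0, -0.9]
opening: 0.134
grasp_force: 58.7
```

Request:
play_rows --rows '[{"dp":[0,0,0.1],"turn":[0,0,0],"fingers":1},{"dp":[0,0,0.1],"turn":[0,0,0],"fingers":1},{"dp":[0,0,0.1],"turn":[0,0,0],"fingers":1},{"dp":[0,0,0.08],"turn":[0,0,0],"fingers":1},{"dp":[0,0,0.06],"turn":[0,0,0],"fingers":1}]'

```text
clock: 7.75
eef_pos: [502.0, -131.1, 55.1]
tcp_rot: [3.141, -0.001, 3.109]
contact_force: [-0.3, -0.3, -1.2]
opening: 0.13
grasp_force: 58.7
```

Request:
play_rows --rows '[{"dp":[0,0,0.03],"turn":[0,0,0],"fingers":1},{"dp":[0,0,0.03],"turn":[0,0,0],"fingers":1},{"dp":[0,0,0.03],"turn":[0,0,0],"fingers":1},{"dp":[0,0,0.03],"turn":[0,0,0],"fingers":1},{"dp":[0,0,0],"turn":[0,0,0],"fingers":1}]'

```text
clock: 8.17
eef_pos: [502.4, -131.2, 52.3]
tcp_rot: [-3.142, 0.0, 3.109]
contact_force: [-6.5, 1.9, 19.6]
opening: 0.134
grasp_force: 61.9
```

Request:
play_rows --rows '[{"dp":[0,0,0],"turn":[0,0,0.7],"fingers":1},{"dp":[0,0,0],"turn":[0,0,0.7],"fingers":1},{"dp":[0,0,0],"turn":[0,0,0.7],"fingers":1},{"dp":[0,0,0],"turn":[0,0,0.7],"fingers":1},{"dp":[0,0,0],"turn":[0,0,0.7],"fingers":1}]' --force 80

```text
clock: 8.58
eef_pos: [502.2, -131.2, 52.3]
tcp_rot: [-3.141, 0.0, 2.739]
contact_force: [-6.7, 1.3, 20.4]
opening: 0.128
grasp_force: 78.5
```

Request:
play_rows --rows '[{"dp":[0,0,0],"turn":[0,0,0.7],"fingers":1},{"dp":[0,0,0],"turn":[0,0,0.7],"fingers":1},{"dp":[0,0,0],"turn":[0,0,0.7],"fingers":1},{"dp":[0,0,0],"turn":[0,0,0.7],"fingers":1},{"dp":[0,0,0],"turn":[0,0,0.7],"fingers":1}]'

```text
clock: 9.0
eef_pos: [502.0, -131.2, 52.4]
tcp_rot: [-3.141, -0.0, 2.373]
contact_force: [-6.4, 2.3, 20.9]
opening: 0.129
grasp_force: 78.6
```

Request:
play_rows --rows '[{"dp":[0,0,0],"turn":[0,0,0.7],"fingers":1},{"dp":[0,0,0],"turn":[0,0,0.7],"fingers":1},{"dp":[0,0,0],"turn":[0,0,0.7],"fingers":1},{"dp":[0,0,0],"turn":[0,0,0.7],"fingers":1},{"dp":[0,0,0],"turn":[0,0,0.7],"fingers":1}]'

```text
clock: 9.42
eef_pos: [501.8, -131.1, 52.3]
tcp_rot: [-3.141, -0.0, 2.006]
contact_force: [-8.4, 2.5, 21.7]
opening: 0.128
grasp_force: 78.8
```

Request:
play_rows --rows '[{"dp":[0,0,0],"turn":[0,0,0.7],"fingers":1},{"dp":[0,0,0],"turn":[0,0,0.7],"fingers":1},{"dp":[0,0,0],"turn":[0,0,0.7],"fingers":1},{"dp":[0,0,0],"turn":[0,0,0.5],"fingers":1},{"dp":[0,0,0],"turn":[0,0,0],"fingers":1}]'

```text
clock: 9.83
eef_pos: [502.6, -131.2, 52.4]
tcp_rot: [3.141, 0.0, 1.734]
contact_force: [-4.8, 1.5, 19.1]
opening: 0.126
grasp_force: 78.3
```

Run:
```python
from h import *
s=r.sense(); print(s['eef_pos'],s['tcp_rot'],s['contact_force'],s['wrist_torque'])
```

```text
[ 502.59285277 -131.23901188   52.35612553] [3.14081002e+00 3.40813036e-04 1.73415377e+00] [-4.76749633  1.47454025 19.0666664 ] [ 0.2550397   0.98684542 -0.03103537]
```

Request:
play_rows --rows '[{"dp":[0,0,0],"turn":[0,0,0.5],"fingers":1},{"dp":[0,0,0],"turn":[0,0,0.3],"fingers":1},{"dp":[0,0,0],"turn":[0,0,0],"fingers":1},{"dp":[0,0,0],"turn":[0,0,0],"fingers":1},{"dp":[0,0,0],"turn":[0,0,0],"fingers":1}]'

```text
clock: 10.25
eef_pos: [502.3, -131.2, 52.4]
tcp_rot: [3.141, 0.0, 1.654]
contact_force: [-6.0, 1.6, 20.3]
opening: 0.129
grasp_force: 78.5
```

Run:
```python
from h import *
s=r.sense(); print(s['eef_pos'],s['tcp_rot'],s['contact_force'],s['wrist_torque'])
d=snap('side','s1');d=snap('top','t1')
a=cv2.imread('pics/t1.png')[175:325,240:440];b=cv2.imread('pics/s1.png')[160:310,260:460]; cv2.imwrite('pics/c3.png',cv2.resize(np.hstack([a,b]),None,fx=2,fy=2,interpolation=cv2.INTER_CUBIC))
```

```text
[ 502.32593545 -131.16596951   52.35519342] [3.14133949e+00 1.09778668e-04 1.65395180e+00] [-6.04502314  1.63015208 20.27414644] [0.32872212 1.11381617 0.12706808]
```

View pics/c3.png

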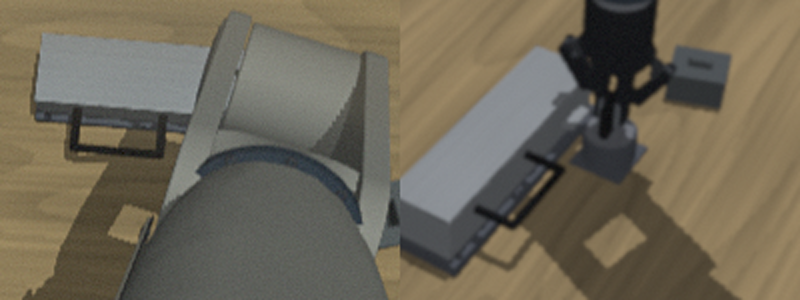

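Unlocked: the key has turned 1.455 rad and the torque rises at the stop. Next I release and go above the handle.

Request:
play_rows --rows '[{"dp":[0,0,-0.05],"turn":[0,0,0],"fingers":0.5},{"dp":[0,0,0],"turn":[0,0,0],"fingers":0.5},{"dp":[0,0,0],"turn":[0,0,0],"fingers":0.5},{"dp":[0,0,0],"turn":[0,0,0],"fingers":0.5},{"dp":[0,0,-0.3],"turn":[0,0,0],"fingers":0.5}]'

```text
clock: 10.77
eef_pos: [500.9, -130.8, 63.2]
tcp_rot: [-3.139, -0.001, 1.654]
contact_force: [0.2, 0.4, 0.1]
opening: 0.501
grasp_force: 0.0
```

Request:
play_rows --rows '[{"dp":[0,0,-0.6],"turn":[0,0,0],"fingers":0.5},{"dp":[0,0,-0.7],"turn":[0,0,0],"fingers":0.5},{"dp":[0,0,-0.6],"turn":[0,0,0],"fingers":0.5},{"dp":[0,0,0],"turn":[0,0,0.55],"fingers":0.5},{"dp":[0,0,0],"turn":[0,0,0.55],"fingers":0.5}]'

```text
clock: 11.18
eef_pos: [503.4, -131.5, 142.5]
tcp_rot: [3.138, 0.001, 1.536]
contact_force: [-1.0, 1.3, -1.1]
opening: 0.499
grasp_force: 0.0
```

Request:
play_rows --rows '[{"dp":[0.7,0.03,0],"turn":[0,0,0],"fingers":0.5},{"dp":[0.7,0.03,0],"turn":[0,0,0],"fingers":0.5},{"dp":[0.7,0.03,0],"turn":[0,0,0],"fingers":0.5},{"dp":[0.7,0.03,0],"turn":[0,0,0],"fingers":0.5},{"dp":[0.79,0.05,0],"turn":[0,0,0],"fingers":0.5}]'

```text
clock: 11.6
eef_pos: [513.4, 13.0, 140.7]
tcp_rot: [-3.141, 0.0, 1.538]
contact_force: [0.5, -1.0, -0.3]
opening: 0.502
grasp_force: 0.0
```

Run:
```python
from h import *
d=snap('wrist','w3'); s=r.sense(); print(s['eef_pos'],s['tcp_rot'],s['clock'],s['opening'])
```

```text
[514.12338891  17.51205868 140.80987804] [ 3.14122585e+00 -2.17345313e-03  1.53825784e+00] 11.65 0.5005303911868617
```

View pics/w3.png

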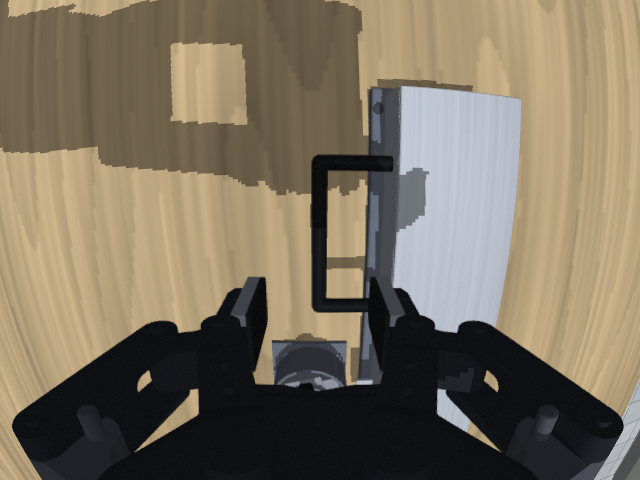

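The handle bar is at u≈319.5, v 155–311, centred at (319.5,233).

Run:
```python
from h import *
d=load('w3'); s=r.sense(); print(s['eef_pos'])
for v in (155,233,311): print(onz(d,319.5,v,57,True))
```

```text
[514.12338891  17.51205868 140.80987804]
[516.67098159  66.84032375  57.        ]
[515.13027708  18.16271231  57.        ]
[513.44395933 -36.44150082  57.        ]
```

Request:
play_rows --rows '[{"dp":[-0.06,0.03,0.5],"turn":[0,0,0],"fingers":0.5},{"dp":[0,0,0.7],"turn":[0,0,0],"fingers":0.5},{"dp":[0,0,0.7],"turn":[0,0,0],"fingers":0.5},{"dp":[0,0,0.5],"turn":[0,0,0],"fingers":0.5},{"dp":[0,0,0.24],"turn":[0,0,0],"fingers":0.5}]'

```text
clock: 12.07
eef_pos: [513.1, 9.7, 32.7]
tcp_rot: [-3.138, 0.0, 1.539]
contact_force: [-0.3, -0.1, 0.6]
opening: 0.499
grasp_force: 0.0
```

Request:
play_rows --rows '[{"dp":[0,0,0],"turn":[0,0,0],"fingers":1},{"dp":[0,0,0],"turn":[0,0,0],"fingers":1},{"dp":[0,0,0],"turn":[0,0,0],"fingers":1},{"dp":[0,0,0],"turn":[0,0,0],"fingers":1},{"dp":[0,0,0],"turn":[0,0,0],"fingers":1}]' --force 30

```text
clock: 12.48
eef_pos: [514.3, 9.7, 36.1]
tcp_rot: [-3.141, -0.0, 1.538]
contact_force: [-4.6, -0.8, 2.5]
opening: 0.103
grasp_force: 29.6
```

Run:
```python
from h import *
s=r.sense(); print(s['eef_pos'],s['tcp_rot'],s['opening'],s['grasp_force'],s['contact_force'])
p0=np.array([-125,18.])
f=lambda t: np.array([p0[0]*np.cos(t)+p0[1]*np.sin(t),-p0[0]*np.sin(t)+p0[1]*np.cos(t)])
T=np.linspace(0,1.9,26); P=np.array([f(t) for t in T]); D=np.diff(P,axis=0)/40
print(np.c_[D[:,0],-D[:,1]].round(2).tolist())
```

```text
[514.27261584   9.67425283  36.06280672] [-3.14103684e+00 -3.20556250e-05  1.53834209e+00] 0.10301240368045182 29.634339809417725 [-4.61494266 -0.84075837  2.50156335]
[[0.04, -0.24], [0.06, -0.23], [0.08, -0.23], [0.1, -0.22], [0.11, -0.21], [0.13, -0.2], [0.14, -0.19], [0.16, -0.18], [0.17, -0.17], [0.18, -0.16], [0.19, -0.14], [0.2, -0.13], [0.21, -0.11], [0.22, -0.09], [0.23, -0.08], [0.23, -0.06], [0.24, -0.04], [0.24, -0.02], [0.24, -0.01], [0.24, 0.01], [0.24, 0.03], [0.23, 0.05], [0.23, 0.07], [0.22, 0.08], [0.22, 0.1]]
```

Request:
play_rows --rows '[{"dp":[0,0.04,-0.24],"turn":[0,0,0],"fingers":1},{"dp":[0,0.06,-0.23],"turn":[0,0,0],"fingers":1},{"dp":[0,0.08,-0.23],"turn":[0,0,0],"fingers":1},{"dp":[0,0.1,-0.22],"turn":[0,0,0],"fingers":1},{"dp":[0,0.11,-0.21],"turn":[0,0,0],"fingers":1}]'

```text
clock: 12.9
eef_pos: [529.3, 9.1, 81.8]
tcp_rot: [-3.139, 0.0, 1.538]
contact_force: [-6.6, -0.2, 1.2]
opening: 0.106
grasp_force: 29.3
```

Request:
play_rows --rows '[{"dp":[0,0.13,-0.2],"turn":[0,0,0],"fingers":1},{"dp":[0,0.14,-0.19],"turn":[0,0,0],"fingers":1},{"dp":[0,0.16,-0.18],"turn":[0,0,0],"fingers":1},{"dp":[0,0.17,-0.17],"turn":[0,0,0],"fingers":1},{"dp":[0,0.18,-0.16],"turn":[0,0,0],"fingers":1}]'

```text
clock: 13.32
eef_pos: [558.5, 8.1, 118.2]
tcp_rot: [-3.135, 0.0, 1.538]
contact_force: [-18.0, -0.5, 16.3]
opening: 0.101
grasp_force: 30.0
```

Request:
play_rows --rows '[{"dp":[0,0.19,-0.14],"turn":[0,0,0],"fingers":1},{"dp":[0,0.2,-0.13],"turn":[0,0,0],"fingers":1},{"dp":[0,0.21,-0.11],"turn":[0,0,0],"fingers":1},{"dp":[0,0.22,-0.09],"turn":[0,0,0],"fingers":1},{"dp":[0,0.23,-0.08],"turn":[0,0,0],"fingers":1}]'

```text
clock: 13.73
eef_pos: [605.0, 6.4, 141.0]
tcp_rot: [3.139, 0.0, 1.539]
contact_force: [-2.3, -3.4, 3.6]
opening: 0.103
grasp_force: 30.7
```

Request:
play_rows --rows '[{"dp":[0,0.23,-0.06],"turn":[0,0,0],"fingers":1},{"dp":[0,0.24,-0.04],"turn":[0,0,0],"fingers":1},{"dp":[0,0.24,-0.02],"turn":[0,0,0],"fingers":1},{"dp":[0,0.24,-0.01],"turn":[0,0,0],"fingers":1},{"dp":[0,0.24,0.01],"turn":[0,0,0],"fingers":1}]'

```text
clock: 14.15
eef_pos: [652.6, 4.8, 143.6]
tcp_rot: [3.14, 0.001, 1.539]
contact_force: [-1.8, -4.5, 6.2]
opening: 0.105
grasp_force: 32.2
```

Request:
play_rows --rows '[{"dp":[0,0.24,0.03],"turn":[0,0,0],"fingers":1},{"dp":[0,0.23,0.05],"turn":[0,0,0],"fingers":1},{"dp":[0,0.23,0.07],"turn":[0,0,0],"fingers":1},{"dp":[0,0.22,0.08],"turn":[0,0,0],"fingers":1},{"dp":[0,0.22,0.1],"turn":[0,0,0],"fingers":1}]'

```text
clock: 14.57
eef_pos: [697.5, 3.5, 129.4]
tcp_rot: [-3.141, 0.0, 1.538]
contact_force: [-0.8, -4.7, 0.8]
opening: 0.103
grasp_force: 31.7
```

Request:
play_rows --rows '[{"dp":[0,0,0],"turn":[0,0,0],"fingers":0.4},{"dp":[0,0,0],"turn":[0,0,0],"fingers":0.4},{"dp":[0,0,0],"turn":[0,0,0],"fingers":0.4},{"dp":[0,0,0],"turn":[0,0,0],"fingers":0.4},{"dp":[0,0,0],"turn":[0,0,0],"fingers":0.4}]'

```text
clock: 14.98
eef_pos: [696.5, 4.2, 130.3]
tcp_rot: [3.141, -0.0, 1.539]
contact_force: [0.5, -0.2, 0.9]
opening: 0.6
grasp_force: 0.0
```

Request:
play_rows --rows '[{"dp":[0,0,-0.5],"turn":[0,0,0],"fingers":0.4},{"dp":[0,0,-0.7],"turn":[0,0,0],"fingers":0.4},{"dp":[0,0,-0.7],"turn":[0,0,0],"fingers":0.4},{"dp":[0,0,-0.7],"turn":[0,0,0],"fingers":0.4},{"dp":[0,0,-0.6],"turn":[0,0,0],"fingers":0.4}]'

```text
clock: 15.4
eef_pos: [696.7, 4.0, 260.5]
tcp_rot: [3.14, -0.0, 1.539]
contact_force: [0.6, 0.1, 0.0]
opening: 0.6
grasp_force: 0.0
```

Request:
play_rows --rows '[{"dp":[-0.6,-0.5,0],"turn":[0,0,0],"fingers":0.4},{"dp":[-0.7,-0.6,0],"turn":[0,0,0],"fingers":0.4},{"dp":[-0.7,-0.6,0],"turn":[0,0,0],"fingers":0.4},{"dp":[-0.7,-0.65,0],"turn":[0,0,0],"fingers":0.4},{"dp":[0,0,0],"turn":[0,0,0],"fingers":0.4}]'

```text
clock: 15.82
eef_pos: [594.7, -104.6, 258.4]
tcp_rot: [-3.139, 0.001, 1.536]
contact_force: [1.1, 0.1, 0.6]
opening: 0.596
grasp_force: 0.0
```

Run:
```python
from h import *
d=snap('wrist','w4'); snap('top','t2'); s=r.sense(); print(s['eef_pos'],s['tcp_rot'],s['clock'])
```

```text
[ 598.54161805 -101.90305351  258.83792538] [ 3.14055720e+00 -1.99494480e-04  1.53637837e+00] 15.9167
```

View pics/w4.png

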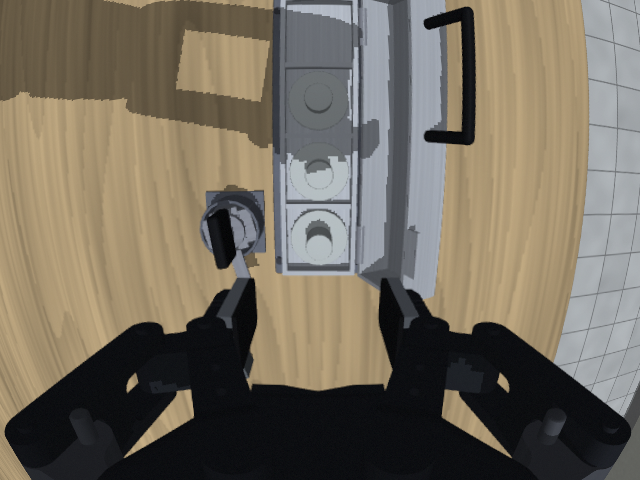

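The lid stands open. Plugs show in three nests, with stem tops at about (319,246), (319,174) and (318,97), and the far nest is empty.

Run:
```python
from h import *
d=load('w4')
for p in [(319,246),(319,174),(318,97)]: print(onz(d,*p,63,True))
c,s=np.cos(np.radians(-1.9)),np.sin(np.radians(-1.9))
for y in(-106.5,-35.5,35.5,106.5): print('nest',598-s*y,-38.7+c*y)
for f in('top0','t2'):
    d=load(f); hsv=cv2.cvtColor(d['pixels'],cv2.COLOR_RGB2HSV)
    m=((hsv[...,1]<70)&(hsv[...,2]<140)).astype(np.uint8); m[:200]=0;m[340:]=0;m[:,:100]=0;m[:,235:]=0
    m=cv2.morphologyEx(m,cv2.MORPH_OPEN,np.ones((5,5)))
    n,l,st,ce=cv2.connectedComponentsWithStats(m); k=1+st[1:,4].argmax(); print(st[k])
    h=cv2.convexHull(cv2.findContours((l==k).astype(np.uint8),0,2)[0][0])
    q=cv2.minAreaRect(h); b=cv2.approxPolyDP(h,6,True)[:,0]; print(b.tolist())
    T=np.array([onz(d,*p,32)[:2] for p in b]);print(T.round(1).tolist(),T.mean(0))
```

```text
[ 594.86018441 -142.55906743   63.        ]
[597.13388299 -74.30912158  63.        ]
[598.61660491  -4.24012666  63.        ]
nest 594.4689735016219 -145.14144799779714
nest 596.8229911672073 -74.18048266593237
nest 599.1770088327927 -3.219517334067625
nest 601.5310264983781 67.74144799779714
[ 128  230   83   84 5785]
[[202, 230], [210, 303], [135, 313], [128, 239]]
[[553.9, 235.0], [389.3, 201.1], [359.4, 364.0], [524.7, 400.9]] [456.83836661 300.25597954]
[ 129  230   82   84 5919]
[[205, 232], [208, 304], [133, 313], [129, 239]]
[[549.6, 227.7], [386.9, 205.3], [359.2, 368.4], [524.8, 398.7]] [455.12649973 300.01703883]
```

Request:
play_rows --rows '[{"dp":[-0.5,-0.03,0],"turn":[0,0,0],"fingers":0.5},{"dp":[-0.55,-0.03,0.4],"turn":[0,0,0],"fingers":0.5},{"dp":[0,0,0.8],"turn":[0,0,0],"fingers":0.5},{"dp":[0,0,0.8],"turn":[0,0,0],"fingers":0.5},{"dp":[0,0,0.8],"turn":[0,0,0],"fingers":0.5}]'

```text
clock: 16.33
eef_pos: [596.8, -142.5, 145.4]
tcp_rot: [3.139, -0.0, 1.539]
contact_force: [0.5, 0.1, -1.0]
opening: 0.499
grasp_force: 0.0
```

Request:
play_rows --rows '[{"dp":[0,0,0.8],"turn":[0,0,0],"fingers":0.5},{"dp":[0,0,0.8],"turn":[0,0,0],"fingers":0.5},{"dp":[0,0,0.7],"turn":[0,0,0],"fingers":0.5},{"dp":[0,0,0.4],"turn":[0,0,0],"fingers":0.5},{"dp":[0,0,0],"turn":[0,0,0],"fingers":0.5}]'

```text
clock: 16.75
eef_pos: [593.8, -141.4, 34.2]
tcp_rot: [-3.136, -0.001, 1.539]
contact_force: [-0.6, 0.1, 0.2]
opening: 0.498
grasp_force: 0.0
```

Request:
play_rows --rows '[{"dp":[0,0,0],"turn":[0,0,0],"fingers":1},{"dp":[0,0,0],"turn":[0,0,0],"fingers":1},{"dp":[0,0,0],"turn":[0,0,0],"fingers":1},{"dp":[0,0,0],"turn":[0,0,0],"fingers":1},{"dp":[0,0,0],"turn":[0,0,0],"fingers":1}]' --force 40

```text
clock: 17.17
eef_pos: [596.3, -143.1, 39.3]
tcp_rot: [3.14, 0.0, 1.538]
contact_force: [-0.5, -0.3, -0.4]
opening: 0.289
grasp_force: 39.6
```

Request:
play_rows --rows '[{"dp":[0,0,-0.3],"turn":[0,0,0],"fingers":1},{"dp":[0,0,-0.6],"turn":[0,0,0],"fingers":1},{"dp":[0,0,-0.8],"turn":[0,0,0],"fingers":1},{"dp":[0,0,-0.8],"turn":[0,0,0],"fingers":1},{"dp":[0,0,-0.5],"turn":[0,0,0],"fingers":1}]'

```text
clock: 17.58
eef_pos: [596.7, -143.4, 162.6]
tcp_rot: [3.138, 0.001, 1.538]
contact_force: [1.0, -0.1, -2.1]
opening: 0.29
grasp_force: 39.7
```

Request:
play_rows --rows '[{"dp":[0.6,-0.21,0],"turn":[0,0,0],"fingers":1},{"dp":[0.8,-0.21,0],"turn":[0,0,0],"fingers":1},{"dp":[0.8,-0.21,0],"turn":[0,0,0],"fingers":1},{"dp":[0.8,-0.21,0],"turn":[0,0,0],"fingers":1},{"dp":[0.8,-0.21,0],"turn":[0,0,0],"fingers":1}]'

```text
clock: 18.0
eef_pos: [558.1, 11.4, 159.5]
tcp_rot: [3.14, -0.0, 1.538]
contact_force: [0.6, 0.1, -1.3]
opening: 0.285
grasp_force: 39.7
```

Request:
play_rows --rows '[{"dp":[0.8,-0.21,0],"turn":[0,0,0],"fingers":1},{"dp":[0.8,-0.21,0],"turn":[0,0,0],"fingers":1},{"dp":[0.8,-0.21,0],"turn":[0,0,0],"fingers":1},{"dp":[0.8,-0.21,0],"turn":[0,0,0],"fingers":1},{"dp":[0.8,-0.21,0],"turn":[0,0,0],"fingers":1}]'

```text
clock: 18.42
eef_pos: [521.2, 173.1, 159.5]
tcp_rot: [3.14, -0.001, 1.538]
contact_force: [0.5, -0.0, -0.7]
opening: 0.286
grasp_force: 39.7
```

Request:
play_rows --rows '[{"dp":[0.8,-0.21,0],"turn":[0,0,0],"fingers":1},{"dp":[0.8,-0.21,0],"turn":[0,0,0],"fingers":1},{"dp":[0.8,-0.21,0],"turn":[0,0,0],"fingers":1},{"dp":[0.5,-0.21,0],"turn":[0,0,0],"fingers":1},{"dp":[0,0,0],"turn":[0,0,0],"fingers":1}]'

```text
clock: 18.83
eef_pos: [490.8, 292.2, 159.4]
tcp_rot: [3.141, -0.002, 1.541]
contact_force: [0.9, 0.1, -1.7]
opening: 0.285
grasp_force: 39.7
```

Run:
```python
from h import *
d=snap('wrist','w5'); s=r.sense(); print(s['eef_pos'],s['tcp_rot'],s['clock'])
```

```text
[491.2691212  290.39970271 159.24733785] [ 3.14059136e+00 -8.46695796e-04  1.54138889e+00] 18.8833
```

View pics/w5.png

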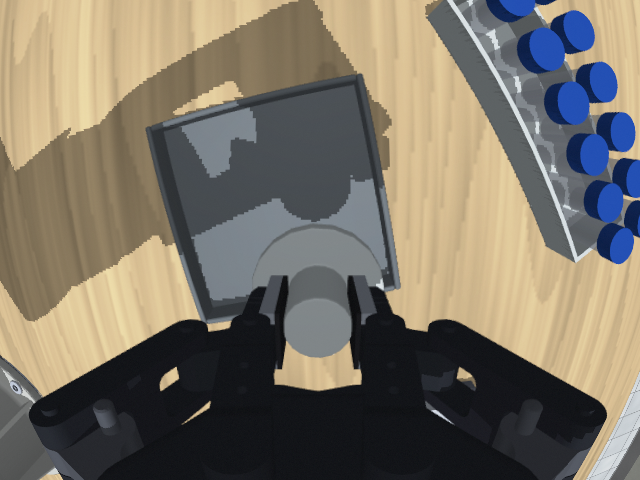

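The tray rim corners are at (148,128), (360,75), (399,287) and (205,321); the plug is held upright.

Run:
```python
from h import *
d=load('w5')
T=np.array([onz(d,*p,32,True)[:2] for p in [(148,128),(360,75),(399,287),(205,321)]]);c=T.mean(0);print(T.round(1).tolist(),c,np.linalg.norm(np.diff(T,axis=0),axis=1))
e=(T[1]-T[0])+(T[2]-T[3]); e/=np.linalg.norm(e); n=np.array([-e[1],e[0]]); print(np.degrees(np.arctan2(e[1],e[0])))
for a in(-37,37):
  for b in(-37,37):print(a,b,c+a*e+b*n)
```

```text
[[363.7, 373.1], [525.0, 402.0], [555.0, 239.3], [393.9, 211.9]] [459.39143016 306.57176035] [163.81110696 165.4773597  163.41999451]
9.919553521399434
-37 -37 [429.31837361 263.75107295]
-37 37 [416.57074276 336.6448169 ]
37 -37 [502.21211757 276.4987038 ]
37 37 [489.46448671 349.39244776]
```

Request:
play_rows --rows '[{"dp":[0.7,-0.06,0],"turn":[0,0,0],"fingers":1},{"dp":[0.66,-0.06,0],"turn":[0,0,0],"fingers":1},{"dp":[0,0,0.6],"turn":[0,0,0],"fingers":1},{"dp":[0,0,0.8],"turn":[0,0,0],"fingers":1},{"dp":[0,0,0.8],"turn":[0,0,0],"fingers":1}]'

```text
clock: 19.3
eef_pos: [490.0, 343.1, 70.8]
tcp_rot: [3.139, -0.002, 1.539]
contact_force: [-0.3, 0.6, -1.8]
opening: 0.29
grasp_force: 39.7
```

Request:
play_rows --rows '[{"dp":[0,0,0.6],"turn":[0,0,0],"fingers":1},{"dp":[0,0,0.3],"turn":[0,0,0],"fingers":1},{"dp":[0,0,0.15],"turn":[0,0,0],"fingers":1},{"dp":[0,0,0.1],"turn":[0,0,0],"fingers":1},{"dp":[0,0,0.02],"turn":[0,0,0],"fingers":1}]'

```text
clock: 19.72
eef_pos: [489.5, 343.1, 24.0]
tcp_rot: [3.141, -0.001, 1.538]
contact_force: [-0.7, 0.3, -1.7]
opening: 0.287
grasp_force: 39.6
```

Run:
```python
from h import *
s=r.sense(); print(s['eef_pos'],s['tcp_rot'],s['clock'],s['contact_force'])
```

```text
[489.52712686 343.07439971  23.97443301] [ 3.14072713e+00 -5.99794738e-04  1.53793775e+00] 19.7167 [-0.65662273  0.31295681 -1.67235096]
```

Request:
play_rows --rows '[{"dp":[0,0,0],"turn":[0,0,0],"fingers":0.5},{"dp":[0,0,0],"turn":[0,0,0],"fingers":0.5},{"dp":[0,0,0],"turn":[0,0,0],"fingers":0.5},{"dp":[0,0,-0.2],"turn":[0,0,0],"fingers":0.5},{"dp":[0,0,-0.6],"turn":[0,0,0],"fingers":0.5}]'

```text
clock: 20.13
eef_pos: [487.1, 342.0, 53.9]
tcp_rot: [-3.138, 0.003, 1.539]
contact_force: [-0.1, -0.8, -0.1]
opening: 0.5
grasp_force: 0.0
```

Request:
play_rows --rows '[{"dp":[0,0,-0.8],"turn":[0,0,0],"fingers":0.5},{"dp":[0,0,-0.9],"turn":[0,0,0],"fingers":0.5},{"dp":[0,0,-0.9],"turn":[0,0,0],"fingers":0.5},{"dp":[-0.4,0.15,0],"turn":[0,0,0],"fingers":0.5},{"dp":[-0.8,0.22,0],"turn":[0,0,0],"fingers":0.5}]'

```text
clock: 20.55
eef_pos: [503.8, 297.7, 163.5]
tcp_rot: [3.135, -0.005, 1.541]
contact_force: [0.9, -1.4, -0.8]
opening: 0.502
grasp_force: 0.0
```

Request:
play_rows --rows '[{"dp":[-0.8,0.22,0],"turn":[0,0,0],"fingers":0.5},{"dp":[-0.8,0.22,0],"turn":[0,0,0],"fingers":0.5},{"dp":[-0.8,0.22,0],"turn":[0,0,0],"fingers":0.5},{"dp":[-0.8,0.22,0],"turn":[0,0,0],"fingers":0.5},{"dp":[-0.8,0.22,0],"turn":[0,0,0],"fingers":0.5}]'

```text
clock: 20.97
eef_pos: [541.1, 131.9, 160.5]
tcp_rot: [3.14, -0.0, 1.539]
contact_force: [1.4, 0.3, -0.7]
opening: 0.501
grasp_force: 0.0
```

Request:
play_rows --rows '[{"dp":[-0.8,0.22,0],"turn":[0,0,0],"fingers":0.5},{"dp":[-0.8,0.22,0],"turn":[0,0,0],"fingers":0.5},{"dp":[-0.8,0.22,0],"turn":[0,0,0],"fingers":0.5},{"dp":[-0.8,0.22,0],"turn":[0,0,0],"fingers":0.5},{"dp":[-0.8,0.22,0],"turn":[0,0,0],"fingers":0.5}]'

```text
clock: 21.38
eef_pos: [579.9, -29.7, 160.5]
tcp_rot: [3.14, 0.0, 1.539]
contact_force: [0.6, 1.0, -0.1]
opening: 0.499
grasp_force: 0.0
```

Request:
play_rows --rows '[{"dp":[-0.8,0.22,0],"turn":[0,0,0],"fingers":0.5},{"dp":[-0.34,0.1,0],"turn":[0,0,0],"fingers":0.5},{"dp":[0,0,0],"turn":[0,0,0],"fingers":0.5},{"dp":[0,0,0],"turn":[0,0,0],"fingers":0.5}]'

```text
clock: 21.72
eef_pos: [590.9, -74.1, 159.8]
tcp_rot: [3.141, -0.0, 1.537]
contact_force: [0.4, 0.6, 0.4]
opening: 0.499
grasp_force: 0.0
```

Run:
```python
from h import *
d=snap('wrist','w6'); snap('top','t3'); s=r.sense(); print(s['eef_pos'],s['tcp_rot'],s['clock'])
a=load('t3')['pixels'][200:340,90:250,::-1]; a=cv2.resize(a,(480,420),interpolation=cv2.INTER_CUBIC)
b=cv2.resize(d['pixels'][:,:,::-1],(320,240)); c=np.zeros((420,800,3),np.uint8); c[:,:480]=a;c[:240,480:]=b;cv2.imwrite('pics/c6.png',c)
```

```text
[590.57186107 -72.80695676 159.5429397 ] [-3.14140157e+00 -4.70585237e-04  1.53894358e+00] 21.8167
```

View pics/c6.png

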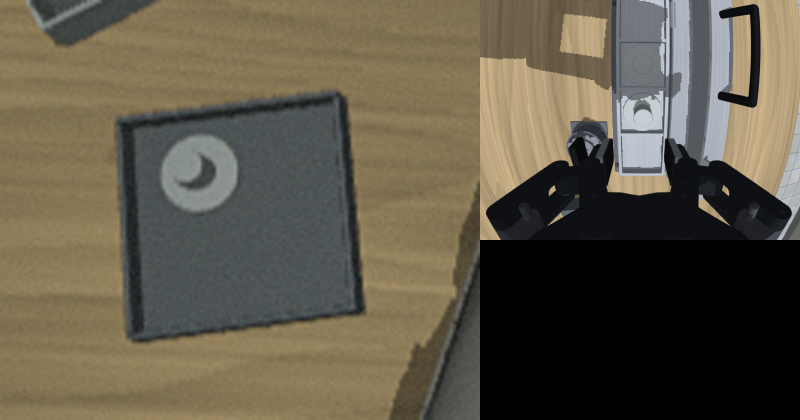

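The first plug stands flat in the tray, with its flange at crop (200,173). The second plug still stands in its nest.

Request:
play_rows --rows '[{"dp":[-0.03,0.16,0.3],"turn":[0,0,0],"fingers":0.5},{"dp":[0,0,0.7],"turn":[0,0,0],"fingers":0.5},{"dp":[0,0,0.8],"turn":[0,0,0],"fingers":0.5},{"dp":[0,0,0.7],"turn":[0,0,0],"fingers":0.5},{"dp":[0,0,0.51],"turn":[0,0,0],"fingers":0.5}]'

```text
clock: 22.23
eef_pos: [596.1, -73.9, 35.8]
tcp_rot: [-3.139, -0.0, 1.54]
contact_force: [0.1, 0.1, 0.3]
opening: 0.502
grasp_force: 0.0
```

Request:
play_rows --rows '[{"dp":[0,0,0],"turn":[0,0,0],"fingers":0.5},{"dp":[0,0,0],"turn":[0,0,0],"fingers":1},{"dp":[0,0,0],"turn":[0,0,0],"fingers":1},{"dp":[0,0,0],"turn":[0,0,0],"fingers":1},{"dp":[0,0,0],"turn":[0,0,0],"fingers":1}]'

```text
clock: 22.65
eef_pos: [598.3, -75.4, 40.3]
tcp_rot: [3.139, 0.0, 1.539]
contact_force: [-0.4, -0.2, 0.1]
opening: 0.287
grasp_force: 39.4
```

Request:
play_rows --rows '[{"dp":[0,0,0],"turn":[0,0,0],"fingers":1},{"dp":[0,0,-0.5],"turn":[0,0,0],"fingers":1},{"dp":[0,0,-0.8],"turn":[0,0,0],"fingers":1},{"dp":[0,0,-0.9],"turn":[0,0,0],"fingers":1},{"dp":[0,0,-0.8],"turn":[0,0,0],"fingers":1}]'

```text
clock: 23.07
eef_pos: [597.3, -75.5, 161.2]
tcp_rot: [3.141, 0.0, 1.538]
contact_force: [0.5, -1.2, -1.4]
opening: 0.288
grasp_force: 39.5
```

Run:
```python
from h import *
d=load('t3'); f=lambda x,y,z: onz(d,90+x/3,200+y/3,z)[:2]
T=np.array([f(*p,32) for p in [(120,120),(343,95),(362,312),(132,338)]]); print(T.round(1).tolist(),T.mean(0)); print('plug',f(200,173,14))
s=r.sense(); print(s['eef_pos'],s['tcp_rot'])
```

```text
[[522.6, 396.1], [550.3, 229.3], [387.2, 199.4], [360.1, 366.3]] [455.03144735 297.77420552]
plug [487.77235775 337.05524999]
[597.29145657 -75.49937767 161.15989067] [3.14083782e+00 4.69140603e-05 1.53830283e+00]
```

Request:
play_rows --rows '[{"dp":[0.5,-0.3,0],"turn":[0,0,0],"fingers":1},{"dp":[0.78,-0.39,0],"turn":[0,0,0],"fingers":1},{"dp":[0.78,-0.39,0],"turn":[0,0,0],"fingers":1},{"dp":[0.78,-0.39,0],"turn":[0,0,0],"fingers":1},{"dp":[0.78,-0.39,0],"turn":[0,0,0],"fingers":1}]'

```text
clock: 23.48
eef_pos: [526.9, 72.8, 159.7]
tcp_rot: [3.14, -0.0, 1.538]
contact_force: [-0.1, 0.4, -1.5]
opening: 0.288
grasp_force: 39.6
```

Request:
play_rows --rows '[{"dp":[0.78,-0.39,0],"turn":[0,0,0],"fingers":1},{"dp":[0.78,-0.39,0],"turn":[0,0,0],"fingers":1},{"dp":[0.78,-0.39,0],"turn":[0,0,0],"fingers":1},{"dp":[0.78,-0.39,0],"turn":[0,0,0],"fingers":1},{"dp":[0.78,-0.39,0],"turn":[0,0,0],"fingers":1}]'

```text
clock: 23.9
eef_pos: [453.9, 231.5, 159.7]
tcp_rot: [3.14, -0.001, 1.538]
contact_force: [-0.1, 0.5, -1.5]
opening: 0.287
grasp_force: 39.6
```

Request:
play_rows --rows '[{"dp":[0.78,-0.39,0],"turn":[0,0,0],"fingers":1},{"dp":[0.78,-0.39,0],"turn":[0,0,0],"fingers":1},{"dp":[0.78,-0.39,0],"turn":[0,0,0],"fingers":1},{"dp":[0.2,0,0],"turn":[0,0,0],"fingers":1},{"dp":[0,0,0],"turn":[0,0,0],"fingers":1}]'

```text
clock: 24.32
eef_pos: [410.9, 335.5, 159.6]
tcp_rot: [3.14, -0.001, 1.542]
contact_force: [0.5, -0.4, -0.9]
opening: 0.288
grasp_force: 39.6
```

Request:
play_rows --rows '[{"dp":[0,0,0],"turn":[0,0,0],"fingers":1}]'

```text
clock: 24.4
eef_pos: [411.2, 333.2, 159.2]
tcp_rot: [3.141, 0.0, 1.54]
contact_force: [0.8, -0.8, -0.9]
opening: 0.289
grasp_force: 39.6
```

Request:
play_rows --rows '[{"dp":[0,0.05,0.5],"turn":[0,0,0],"fingers":1},{"dp":[0,0,0.8],"turn":[0,0,0],"fingers":1},{"dp":[0,0,0.8],"turn":[0,0,0],"fingers":1},{"dp":[0,0,0.6],"turn":[0,0,0],"fingers":1},{"dp":[0,0,0.3],"turn":[0,0,0],"fingers":1}]'

```text
clock: 24.82
eef_pos: [412.5, 330.4, 36.4]
tcp_rot: [-3.139, 0.003, 1.537]
contact_force: [0.0, -1.3, -0.7]
opening: 0.288
grasp_force: 39.6
```

Request:
play_rows --rows '[{"dp":[0,0,0.2],"turn":[0,0,0],"fingers":1},{"dp":[0,0,0.1],"turn":[0,0,0],"fingers":1},{"dp":[0,0,0.05],"turn":[0,0,0],"fingers":1},{"dp":[0,0,0],"turn":[0,0,0],"fingers":1},{"dp":[0,0,0],"turn":[0,0,0],"fingers":1}]'

```text
clock: 25.23
eef_pos: [413.9, 333.6, 25.9]
tcp_rot: [3.14, -0.001, 1.538]
contact_force: [0.3, 0.6, -0.3]
opening: 0.287
grasp_force: 39.6
```

Request:
play_rows --rows '[{"dp":[0,0,0],"turn":[0,0,0],"fingers":0.5},{"dp":[0,0,0],"turn":[0,0,0],"fingers":0.5},{"dp":[0,0,0],"turn":[0,0,0],"fingers":0.5},{"dp":[0,0,-0.2],"turn":[0,0,0],"fingers":0.5},{"dp":[0,0,-0.6],"turn":[0,0,0],"fingers":0.5}]'

```text
clock: 25.65
eef_pos: [411.6, 331.9, 55.4]
tcp_rot: [-3.138, 0.003, 1.539]
contact_force: [-0.4, -0.3, 0.6]
opening: 0.499
grasp_force: 0.0
```

Request:
play_rows --rows '[{"dp":[0,0,-0.8],"turn":[0,0,0],"fingers":0.5},{"dp":[0,0,-0.9],"turn":[0,0,0],"fingers":0.5},{"dp":[0,0,-0.9],"turn":[0,0,0],"fingers":0.5},{"dp":[0,0,0],"turn":[0,0,0],"fingers":0.5},{"dp":[0,0,0],"turn":[0,0,0],"fingers":0.5}]'

```text
clock: 26.07
eef_pos: [414.5, 334.2, 163.8]
tcp_rot: [3.137, -0.004, 1.539]
contact_force: [0.8, 0.1, -0.3]
opening: 0.5
grasp_force: 0.0
```

Request:
play_rows --rows '[{"dp":[-0.5,0.3,0],"turn":[0,0,0],"fingers":0.5},{"dp":[-0.7,0.42,0],"turn":[0,0,0],"fingers":0.5},{"dp":[-0.7,0.42,0],"turn":[0,0,0],"fingers":0.5},{"dp":[-0.7,0.42,0],"turn":[0,0,0],"fingers":0.5},{"dp":[-0.7,0.42,0],"turn":[0,0,0],"fingers":0.5}]'

```text
clock: 26.48
eef_pos: [487.7, 197.1, 159.8]
tcp_rot: [-3.14, 0.001, 1.539]
contact_force: [0.7, 0.2, 0.5]
opening: 0.495
grasp_force: 0.0
```

Request:
play_rows --rows '[{"dp":[-0.7,0.42,0],"turn":[0,0,0],"fingers":0.5},{"dp":[-0.7,0.42,0],"turn":[0,0,0],"fingers":0.5},{"dp":[-0.7,0.42,0],"turn":[0,0,0],"fingers":0.5},{"dp":[-0.7,0.42,0],"turn":[0,0,0],"fingers":0.5},{"dp":[-0.7,0.42,0],"turn":[0,0,0],"fingers":0.5}]'

```text
clock: 26.9
eef_pos: [567.1, 54.4, 159.7]
tcp_rot: [-3.139, 0.0, 1.538]
contact_force: [0.5, 0.6, -0.0]
opening: 0.502
grasp_force: 0.0
```

Request:
play_rows --rows '[{"dp":[-0.7,0.42,0],"turn":[0,0,0],"fingers":0.5},{"dp":[-0.7,0.42,0],"turn":[0,0,0],"fingers":0.5},{"dp":[0,0,0],"turn":[0,0,0],"fingers":0.5},{"dp":[0,0,0],"turn":[0,0,0],"fingers":0.5}]'

```text
clock: 27.23
eef_pos: [598.9, -2.5, 159.5]
tcp_rot: [-3.139, 0.0, 1.536]
contact_force: [0.5, 0.5, 0.0]
opening: 0.501
grasp_force: 0.0
```

Run:
```python
from h import *
d=snap('wrist','w7'); snap('top','t4'); s=r.sense(); print(s['eef_pos'],s['tcp_rot'],s['clock'])
a=load('t4')['pixels'][200:340,90:250,::-1]; a=cv2.resize(a,(480,420),interpolation=cv2.INTER_CUBIC)
b=cv2.resize(d['pixels'][:,:,::-1],(320,240)); c=np.zeros((420,800,3),np.uint8); c[:,:480]=a;c[:240,480:]=b;cv2.imwrite('pics/c7.png',c)
```

```text
[598.12258404  -0.664423   159.77986035] [-3.13918411e+00 -2.08697155e-04  1.53813951e+00] 27.3333
```

View pics/c7.png

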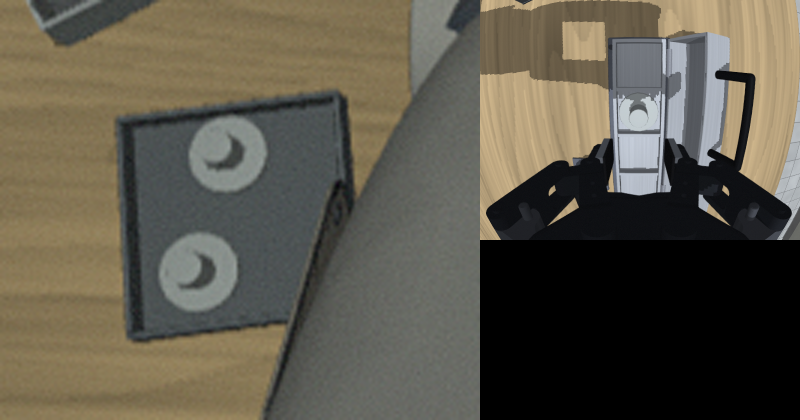

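Someone nudged the first plug: it is now at crop (228,153), still flat and inside the tray, and the tray itself has not moved. The third plug goes to the free corner near the robot's right, away from both.

Request:
play_rows --rows '[{"dp":[-0.05,0.01,0.3],"turn":[0,0,0],"fingers":0.5},{"dp":[0,0,0.7],"turn":[0,0,0],"fingers":0.5},{"dp":[0,0,0.8],"turn":[0,0,0],"fingers":0.5},{"dp":[0,0,0.7],"turn":[0,0,0],"fingers":0.5},{"dp":[0,0,0.51],"turn":[0,0,0],"fingers":0.5}]'

```text
clock: 27.75
eef_pos: [597.4, -1.9, 37.4]
tcp_rot: [-3.139, -0.0, 1.54]
contact_force: [-0.1, -0.2, 0.4]
opening: 0.5
grasp_force: 0.0
```

Request:
play_rows --rows '[{"dp":[0,0,0],"turn":[0,0,0],"fingers":0.5},{"dp":[0,0,0],"turn":[0,0,0],"fingers":1},{"dp":[0,0,0],"turn":[0,0,0],"fingers":1},{"dp":[0,0,0],"turn":[0,0,0],"fingers":1},{"dp":[0,0,0],"turn":[0,0,0],"fingers":1}]'

```text
clock: 28.17
eef_pos: [600.5, -2.9, 41.9]
tcp_rot: [3.139, -0.0, 1.539]
contact_force: [-0.8, 0.4, -1.2]
opening: 0.286
grasp_force: 39.3
```

Request:
play_rows --rows '[{"dp":[0,0,0],"turn":[0,0,0],"fingers":1},{"dp":[0,0,-0.5],"turn":[0,0,0],"fingers":1},{"dp":[0,0,-0.8],"turn":[0,0,0],"fingers":1},{"dp":[0,0,-0.9],"turn":[0,0,0],"fingers":1},{"dp":[0,0,-0.8],"turn":[0,0,0],"fingers":1}]'

```text
clock: 28.58
eef_pos: [599.6, -3.1, 162.7]
tcp_rot: [3.141, -0.0, 1.538]
contact_force: [1.1, -0.4, -1.6]
opening: 0.287
grasp_force: 39.5
```

Run:
```python
from h import *
d=load('t4'); f=lambda x,y,z: onz(d,90+x/3,200+y/3,z)[:2]
print('A',f(228,153,14),'B',f(199,272,14)); s=r.sense(); print(s['eef_pos'],s['tcp_rot'])
```

```text
A [504.32685497 317.44568699] B [412.31212585 328.93882971]
[599.59893387  -3.12216609 162.72604092] [ 3.1409039e+00 -4.5813579e-05  1.5382850e+00]
```

Request:
play_rows --rows '[{"dp":[0.4,-0.3,0],"turn":[0,0,0],"fingers":1},{"dp":[0.67,-0.47,0],"turn":[0,0,0],"fingers":1},{"dp":[0.67,-0.47,0],"turn":[0,0,0],"fingers":1},{"dp":[0.67,-0.47,0],"turn":[0,0,0],"fingers":1},{"dp":[0.67,-0.47,0],"turn":[0,0,0],"fingers":1}]'

```text
clock: 29.0
eef_pos: [515.7, 123.8, 161.3]
tcp_rot: [3.14, -0.0, 1.538]
contact_force: [0.6, 0.5, -0.9]
opening: 0.288
grasp_force: 39.6
```

Request:
play_rows --rows '[{"dp":[0.67,-0.47,0],"turn":[0,0,0],"fingers":1},{"dp":[0.67,-0.47,0],"turn":[0,0,0],"fingers":1},{"dp":[0.67,-0.47,0],"turn":[0,0,0],"fingers":1},{"dp":[0.67,-0.47,0],"turn":[0,0,0],"fingers":1},{"dp":[0.67,-0.49,0],"turn":[0,0,0],"fingers":1}]'

```text
clock: 29.42
eef_pos: [425.3, 261.1, 161.3]
tcp_rot: [3.14, -0.001, 1.538]
contact_force: [0.9, -0.1, -1.5]
opening: 0.284
grasp_force: 39.6
```

Request:
play_rows --rows '[{"dp":[0,0,0],"turn":[0,0,0],"fingers":1},{"dp":[0,0,0],"turn":[0,0,0],"fingers":1},{"dp":[0,0,0],"turn":[0,0,0],"fingers":1}]'

```text
clock: 29.67
eef_pos: [426.2, 259.9, 161.0]
tcp_rot: [3.141, -0.0, 1.539]
contact_force: [-0.2, -0.4, -0.5]
opening: 0.291
grasp_force: 39.7
```

Run:
```python
from h import *
d=snap('wrist','w8'); s=r.sense(); print(s['eef_pos'],s['tcp_rot'],s['clock'])
```

```text
[426.51145342 259.51220699 160.86840631] [ 3.14080289e+00 -1.67578159e-04  1.53834838e+00] 29.7167
```

View pics/w8.png

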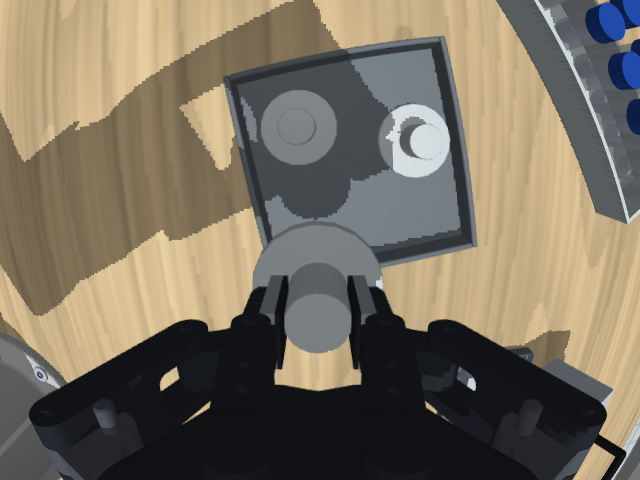

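Both placed plugs stand flat, at about (414,140) and (299,127), and the corner below the gripper is free. I place the third there, then go back to the lid handle.

Request:
play_rows --rows '[{"dp":[0,0,0.5],"turn":[0,0,0],"fingers":1},{"dp":[0,0,0.8],"turn":[0,0,0],"fingers":1},{"dp":[0,0,0.8],"turn":[0,0,0],"fingers":1},{"dp":[0,0,0.6],"turn":[0,0,0],"fingers":1},{"dp":[0,0,0.3],"turn":[0,0,0],"fingers":1}]'

```text
clock: 30.13
eef_pos: [425.4, 257.9, 37.9]
tcp_rot: [-3.139, 0.002, 1.536]
contact_force: [-0.3, -0.3, -1.6]
opening: 0.285
grasp_force: 39.6
```

Request:
play_rows --rows '[{"dp":[0,0,0.2],"turn":[0,0,0],"fingers":1},{"dp":[0,0,0.1],"turn":[0,0,0],"fingers":1},{"dp":[0,0,0.05],"turn":[0,0,0],"fingers":1},{"dp":[0,0,0],"turn":[0,0,0],"fingers":1},{"dp":[0,0,0],"turn":[0,0,0],"fingers":1}]'

```text
clock: 30.55
eef_pos: [426.8, 260.1, 27.3]
tcp_rot: [3.14, -0.001, 1.538]
contact_force: [0.2, 1.0, -1.3]
opening: 0.284
grasp_force: 39.6
```

Request:
play_rows --rows '[{"dp":[0,0,0],"turn":[0,0,0],"fingers":0.5},{"dp":[0,0,0],"turn":[0,0,0],"fingers":0.5},{"dp":[0,0,0],"turn":[0,0,0],"fingers":0.5},{"dp":[0,0,-0.2],"turn":[0,0,0],"fingers":0.5},{"dp":[0,0,-0.6],"turn":[0,0,0],"fingers":0.5}]'

```text
clock: 30.97
eef_pos: [424.3, 258.9, 57.1]
tcp_rot: [-3.138, 0.002, 1.539]
contact_force: [0.2, -0.1, 0.5]
opening: 0.5
grasp_force: 0.0
```

Request:
play_rows --rows '[{"dp":[0,0,-0.8],"turn":[0,0,0],"fingers":0.5},{"dp":[0,0,-0.9],"turn":[0,0,0],"fingers":0.5},{"dp":[0,0,-0.9],"turn":[0,0,0],"fingers":0.5},{"dp":[0,0,-0.9],"turn":[0,0,0],"fingers":0.5},{"dp":[0,0,-0.9],"turn":[0,0,0],"fingers":0.5}]'

```text
clock: 31.38
eef_pos: [425.5, 259.7, 237.1]
tcp_rot: [3.141, -0.0, 1.539]
contact_force: [1.0, 0.4, 1.0]
opening: 0.502
grasp_force: 0.0
```

Request:
play_rows --rows '[{"dp":[0,0,-0.5],"turn":[0,0,0],"fingers":0.4},{"dp":[0,0,0],"turn":[0,0,0],"fingers":0.4},{"dp":[0,0,0],"turn":[0,0,0],"fingers":0.4},{"dp":[0,0,0],"turn":[0,0,0],"fingers":0.4}]'

```text
clock: 31.72
eef_pos: [425.5, 259.6, 254.1]
tcp_rot: [-3.141, 0.0, 1.539]
contact_force: [0.4, 0.7, 0.3]
opening: 0.597
grasp_force: 0.0
```

Request:
play_rows --rows '[{"dp":[-0.51,0.6,0],"turn":[0,0,0],"fingers":0.4},{"dp":[-0.51,0.61,0],"turn":[0,0,0],"fingers":0.4},{"dp":[-0.51,0.61,0],"turn":[0,0,0],"fingers":0.4},{"dp":[-0.51,0.61,0],"turn":[0,0,0],"fingers":0.4},{"dp":[-0.51,0.61,0],"turn":[0,0,0],"fingers":0.4}]'

```text
clock: 32.13
eef_pos: [544.2, 152.6, 252.6]
tcp_rot: [-3.138, 0.001, 1.539]
contact_force: [-0.1, 0.6, 0.2]
opening: 0.598
grasp_force: 0.0
```

Request:
play_rows --rows '[{"dp":[-0.51,0.61,0],"turn":[0,0,0],"fingers":0.4},{"dp":[-0.51,0.61,0],"turn":[0,0,0],"fingers":0.4},{"dp":[-0.51,0.61,0],"turn":[0,0,0],"fingers":0.4},{"dp":[-0.51,0.6,0],"turn":[0,0,0],"fingers":0.4},{"dp":[-0.51,0.6,0],"turn":[0,0,0],"fingers":0.4}]'

```text
clock: 32.55
eef_pos: [662.1, 46.8, 252.2]
tcp_rot: [-3.138, 0.0, 1.538]
contact_force: [0.1, 0.8, 0.5]
opening: 0.6
grasp_force: 0.0
```

Request:
play_rows --rows '[{"dp":[-0.51,0.6,0],"turn":[0,0,0],"fingers":0.4},{"dp":[-0.51,0.6,0],"turn":[0,0,0],"fingers":0.4},{"dp":[0,0,0],"turn":[0,0,0],"fingers":0.4},{"dp":[0,0,0],"turn":[0,0,0],"fingers":0.4},{"dp":[0,0,0],"turn":[0,0,0],"fingers":0.4}]'

```text
clock: 32.97
eef_pos: [707.6, 6.0, 252.5]
tcp_rot: [-3.138, -0.0, 1.538]
contact_force: [-0.5, -0.2, -0.3]
opening: 0.593
grasp_force: 0.0
```

Run:
```python
from h import *
d=snap('wrist','w9'); snap('top','t5');s=r.sense(); print(s['eef_pos'],s['tcp_rot'],s['clock'])
a=load('t5')['pixels'][200:340,90:250,::-1]; a=cv2.resize(a,(320,280),interpolation=cv2.INTER_CUBIC)
b=cv2.resize(d['pixels'][:,:,::-1],(480,360)); c=np.zeros((360,800,3),np.uint8); c[:280,:320]=a;c[:,320:]=b;cv2.imwrite('pics/c9.png',c)
```

```text
[707.66567405   6.64101194 253.59591027] [-3.13968499e+00 -1.40730969e-04  1.53918836e+00] 33.0667
```

View pics/c9.png

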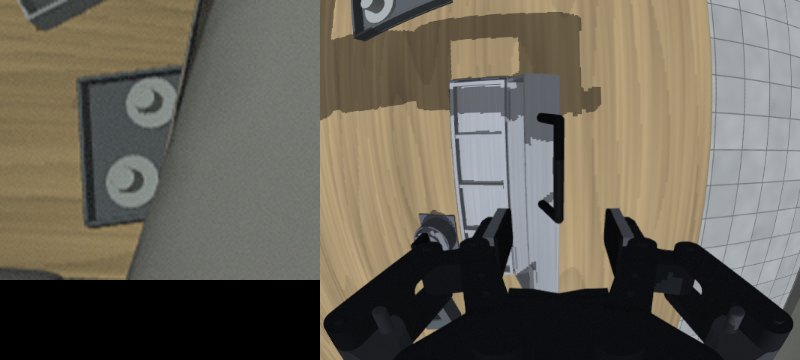

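All as expected: the handle bar lies midway between the fingers at pixel u≈319 and the nests are empty. I lower, grip and swing the lid shut.

Request:
play_rows --rows '[{"dp":[0,0.01,0.5],"turn":[0,0,0],"fingers":0.4},{"dp":[0,0,0.8],"turn":[0,0,0],"fingers":0.4},{"dp":[0,0,0.8],"turn":[0,0,0],"fingers":0.4},{"dp":[0,0,0.7],"turn":[0,0,0],"fingers":0.4},{"dp":[0,0,0.44],"turn":[0,0,0],"fingers":0.4}]'

```text
clock: 33.48
eef_pos: [706.8, 6.9, 121.8]
tcp_rot: [-3.138, 0.0, 1.54]
contact_force: [-0.2, -0.2, -0.2]
opening: 0.606
grasp_force: 0.0
```

Request:
play_rows --rows '[{"dp":[0,0,0],"turn":[0,0,0],"fingers":0.7},{"dp":[0,0,0],"turn":[0,0,0],"fingers":1},{"dp":[0,0,0],"turn":[0,0,0],"fingers":1},{"dp":[0,0,0],"turn":[0,0,0],"fingers":1},{"dp":[0,0,0],"turn":[0,0,0],"fingers":1}]' --force 30

```text
clock: 33.9
eef_pos: [707.7, 6.4, 126.7]
tcp_rot: [-3.139, -0.0, 1.539]
contact_force: [-9.4, 1.1, 3.1]
opening: 0.101
grasp_force: 29.6
```

Request:
play_rows --rows '[{"dp":[0,0,0],"turn":[0,0,0],"fingers":1},{"dp":[0,0,0],"turn":[0,0,0],"fingers":1},{"dp":[0,0,0],"turn":[0,0,0],"fingers":1}]'

```text
clock: 34.15
eef_pos: [707.7, 6.4, 126.7]
tcp_rot: [-3.139, -0.001, 1.539]
contact_force: [-8.2, 1.8, 3.0]
opening: 0.105
grasp_force: 29.6
```

Run:
```python
from h import *
s=r.sense(); print(s['eef_pos'],s['contact_force'])
p0=np.array([-125,18.])
f=lambda t: np.array([p0[0]*np.cos(t)+p0[1]*np.sin(t),-p0[0]*np.sin(t)+p0[1]*np.cos(t)])
T=np.linspace(2.0,0,28); P=np.array([f(t) for t in T]); D=np.diff(P,axis=0)/40
print(np.c_[D[:,0],-D[:,1]].round(2).tolist())
```

```text
[707.71984572   6.39203158 126.68075263] [-8.19691861  1.82357752  2.97845291]
[[-0.2, -0.12], [-0.21, -0.1], [-0.22, -0.09], [-0.22, -0.07], [-0.23, -0.06], [-0.23, -0.04], [-0.23, -0.02], [-0.23, -0.0], [-0.23, 0.01], [-0.23, 0.03], [-0.23, 0.05], [-0.22, 0.06], [-0.22, 0.08], [-0.21, 0.1], [-0.2, 0.11], [-0.2, 0.13], [-0.19, 0.14], [-0.18, 0.15], [-0.16, 0.17], [-0.15, 0.18], [-0.14, 0.19], [-0.12, 0.2], [-0.11, 0.21], [-0.09, 0.22], [-0.08, 0.22], [-0.06, 0.23], [-0.04, 0.23]]
```

Request:
play_rows --rows '[{"dp":[0,-0.2,-0.12],"turn":[0,0,0],"fingers":1},{"dp":[0,-0.21,-0.1],"turn":[0,0,0],"fingers":1},{"dp":[0,-0.22,-0.09],"turn":[0,0,0],"fingers":1},{"dp":[0,-0.22,-0.07],"turn":[0,0,0],"fingers":1},{"dp":[0,-0.23,-0.06],"turn":[0,0,0],"fingers":1}]'

```text
clock: 34.57
eef_pos: [667.3, 7.8, 145.0]
tcp_rot: [3.136, -0.001, 1.538]
contact_force: [2.8, 4.5, 1.2]
opening: 0.098
grasp_force: 29.4
```

Request:
play_rows --rows '[{"dp":[0,-0.23,-0.04],"turn":[0,0,0],"fingers":1},{"dp":[0,-0.23,-0.02],"turn":[0,0,0],"fingers":1},{"dp":[0,-0.23,0],"turn":[0,0,0],"fingers":1},{"dp":[0,-0.23,0.01],"turn":[0,0,0],"fingers":1},{"dp":[0,-0.23,0.03],"turn":[0,0,0],"fingers":1}]'

```text
clock: 34.98
eef_pos: [621.1, 9.4, 145.8]
tcp_rot: [3.136, -0.001, 1.538]
contact_force: [5.4, 4.9, -6.8]
opening: 0.101
grasp_force: 30.2
```

Request:
play_rows --rows '[{"dp":[0,-0.23,0.05],"turn":[0,0,0],"fingers":1},{"dp":[0,-0.22,0.06],"turn":[0,0,0],"fingers":1},{"dp":[0,-0.22,0.08],"turn":[0,0,0],"fingers":1},{"dp":[0,-0.21,0.1],"turn":[0,0,0],"fingers":1},{"dp":[0,-0.2,0.11],"turn":[0,0,0],"fingers":1}]'

```text
clock: 35.4
eef_pos: [577.3, 10.9, 129.3]
tcp_rot: [3.138, -0.001, 1.538]
contact_force: [0.6, 6.6, 2.3]
opening: 0.105
grasp_force: 32.3
```

Request:
play_rows --rows '[{"dp":[0,-0.2,0.13],"turn":[0,0,0],"fingers":1},{"dp":[0,-0.19,0.14],"turn":[0,0,0],"fingers":1},{"dp":[0,-0.18,0.15],"turn":[0,0,0],"fingers":1},{"dp":[0,-0.16,0.17],"turn":[0,0,0],"fingers":1},{"dp":[0,-0.15,0.18],"turn":[0,0,0],"fingers":1}]'

```text
clock: 35.82
eef_pos: [541.6, 11.9, 97.9]
tcp_rot: [3.139, -0.001, 1.538]
contact_force: [-0.1, 6.6, 1.2]
opening: 0.1
grasp_force: 33.2
```

Request:
play_rows --rows '[{"dp":[0,-0.14,0.19],"turn":[0,0,0],"fingers":1},{"dp":[0,-0.12,0.2],"turn":[0,0,0],"fingers":1},{"dp":[0,-0.11,0.21],"turn":[0,0,0],"fingers":1},{"dp":[0,-0.09,0.22],"turn":[0,0,0],"fingers":1},{"dp":[0,-0.08,0.22],"turn":[0,0,0],"fingers":1}]'

```text
clock: 36.23
eef_pos: [519.5, 12.7, 55.8]
tcp_rot: [3.141, -0.001, 1.538]
contact_force: [-1.3, 7.7, 0.1]
opening: 0.106
grasp_force: 34.3
```

Request:
play_rows --rows '[{"dp":[0,-0.06,0.23],"turn":[0,0,0],"fingers":1},{"dp":[0,-0.04,0.23],"turn":[0,0,0],"fingers":1},{"dp":[0,0,0.04],"turn":[0,0,0],"fingers":1},{"dp":[0,0,0.04],"turn":[0,0,0],"fingers":1},{"dp":[0,0,0],"turn":[0,0,0],"fingers":1}]'

```text
clock: 36.65
eef_pos: [514.4, 12.9, 33.7]
tcp_rot: [-3.14, -0.001, 1.538]
contact_force: [-3.6, 9.4, 1.4]
opening: 0.104
grasp_force: 34.8
```

Request:
play_rows --rows '[{"dp":[0,0,0],"turn":[0,0,0],"fingers":0.5},{"dp":[0,0,0],"turn":[0,0,0],"fingers":0.5},{"dp":[0,0,0],"turn":[0,0,0],"fingers":0.5},{"dp":[0,0,-0.4],"turn":[0,0,0],"fingers":0.5},{"dp":[0,0,-0.8],"turn":[0,0,0],"fingers":0.5}]'

```text
clock: 37.07
eef_pos: [513.8, 11.7, 79.6]
tcp_rot: [-3.137, 0.001, 1.538]
contact_force: [0.0, -0.0, -0.7]
opening: 0.502
grasp_force: 0.0
```

Request:
play_rows --rows '[{"dp":[0,0,-0.9],"turn":[0,0,0],"fingers":0.5},{"dp":[0,0,-0.8],"turn":[0,0,0],"fingers":0.5},{"dp":[-0.5,-0.03,0],"turn":[0,0,0],"fingers":0.5},{"dp":[-0.7,-0.03,0],"turn":[0,0,0],"fingers":0.5},{"dp":[-0.7,-0.03,0],"turn":[0,0,0],"fingers":0.5}]'

```text
clock: 37.48
eef_pos: [510.5, -64.6, 150.8]
tcp_rot: [3.139, 0.001, 1.54]
contact_force: [-0.6, 0.5, -0.3]
opening: 0.498
grasp_force: 0.0
```

Request:
play_rows --rows '[{"dp":[-0.7,-0.03,0],"turn":[0,0,0],"fingers":0.5},{"dp":[-0.7,-0.04,0],"turn":[0,0,0],"fingers":0.5},{"dp":[-0.31,-0.02,0],"turn":[0,0,-0.55],"fingers":0.5},{"dp":[0,0,0],"turn":[0,0,-0.56],"fingers":0.5},{"dp":[0,0,0],"turn":[0,0,0],"fingers":0.5}]'

```text
clock: 37.9
eef_pos: [504.1, -133.3, 149.7]
tcp_rot: [3.141, 0.001, 1.655]
contact_force: [-0.7, 1.1, 0.2]
opening: 0.502
grasp_force: 0.0
```

Run:
```python
from h import *
d=snap('wrist','w10'); snap('side','s10');s=r.sense(); print(s['eef_pos'],s['tcp_rot'],s['clock'])
a=load('s10')['pixels'][160:310,260:460,::-1]; a=cv2.resize(a,(320,240),interpolation=cv2.INTER_CUBIC)
b=cv2.resize(d['pixels'][:,:,::-1],(480,360)); c=np.zeros((360,800,3),np.uint8); c[:240,:320]=a;c[:,320:]=b;cv2.imwrite('pics/c10.png',c)
```

```text
[ 504.17611846 -132.21621255  149.57775343] [3.14112834e+00 2.40376726e-04 1.65234157e+00] 38.0
```

View pics/c10.png

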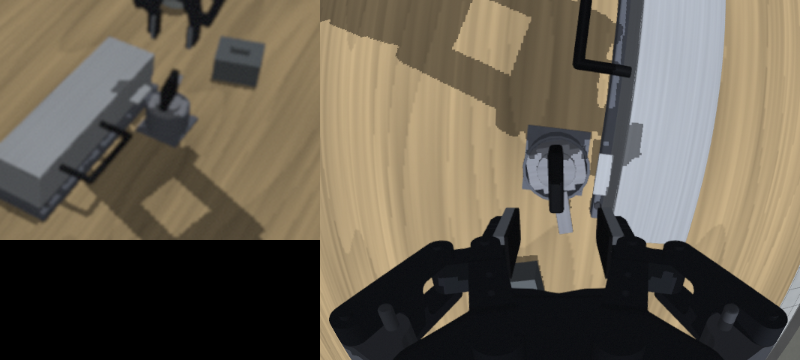

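The lid is shut and the key stands upright between the fingers with the tongue swung clear. I grip the key and turn it back.

Request:
play_rows --rows '[{"dp":[0.03,-0.04,0.4],"turn":[0,0,0],"fingers":0.5},{"dp":[0,0,0.6],"turn":[0,0,0],"fingers":0.5},{"dp":[0,0,0.6],"turn":[0,0,0],"fingers":0.5},{"dp":[0,0,0.5],"turn":[0,0,0],"fingers":0.5},{"dp":[0,0,0.3],"turn":[0,0,0],"fingers":0.5}]'

```text
clock: 38.42
eef_pos: [501.6, -130.1, 51.5]
tcp_rot: [-3.14, -0.001, 1.654]
contact_force: [-1.0, -0.0, -0.2]
opening: 0.499
grasp_force: 0.0
```

Request:
play_rows --rows '[{"dp":[0,0,0],"turn":[0,0,0],"fingers":0.7},{"dp":[0,0,0],"turn":[0,0,0],"fingers":1},{"dp":[0,0,0],"turn":[0,0,0],"fingers":1},{"dp":[0,0,0],"turn":[0,0,0],"fingers":1},{"dp":[0,0,0],"turn":[0,0,0],"fingers":1}]' --force 70

```text
clock: 38.83
eef_pos: [502.3, -130.7, 53.9]
tcp_rot: [-3.142, -0.0, 1.655]
contact_force: [-2.8, 1.0, -0.1]
opening: 0.133
grasp_force: 68.6
```

Request:
play_rows --rows '[{"dp":[0,0,0],"turn":[0,0,0],"fingers":1},{"dp":[0,0,0.02],"turn":[0,0,0],"fingers":1},{"dp":[0,0,0.02],"turn":[0,0,0],"fingers":1},{"dp":[0,0,0],"turn":[0,0,0],"fingers":1}]'

```text
clock: 39.17
eef_pos: [502.4, -130.8, 53.7]
tcp_rot: [-3.142, -0.0, 1.654]
contact_force: [-10.7, 4.7, 27.1]
opening: 0.128
grasp_force: 72.6
```

Request:
play_rows --rows '[{"dp":[0,0,-0.02],"turn":[0,0,-0.7],"fingers":1},{"dp":[0,0,0],"turn":[0,0,-0.7],"fingers":1},{"dp":[0,0,0],"turn":[0,0,-0.7],"fingers":1},{"dp":[0,0,0],"turn":[0,0,-0.7],"fingers":1},{"dp":[0,0,0],"turn":[0,0,-0.7],"fingers":1}]'

```text
clock: 39.58
eef_pos: [503.9, -131.1, 53.8]
tcp_rot: [3.139, 0.001, 2.024]
contact_force: [-2.2, 3.0, 8.3]
opening: 0.129
grasp_force: 69.9
```

Request:
play_rows --rows '[{"dp":[0,0,0],"turn":[0,0,-0.7],"fingers":1},{"dp":[0,0,0],"turn":[0,0,-0.7],"fingers":1},{"dp":[0,0,0],"turn":[0,0,-0.7],"fingers":1},{"dp":[0,0,0],"turn":[0,0,-0.7],"fingers":1},{"dp":[0,0,0],"turn":[0,0,-0.7],"fingers":1}]'

```text
clock: 40.0
eef_pos: [503.9, -131.0, 53.8]
tcp_rot: [3.14, 0.002, 2.391]
contact_force: [-2.0, 3.4, 8.8]
opening: 0.125
grasp_force: 69.9
```

Request:
play_rows --rows '[{"dp":[0,0,0],"turn":[0,0,-0.7],"fingers":1},{"dp":[0,0,0],"turn":[0,0,-0.7],"fingers":1},{"dp":[0,0,0],"turn":[0,0,-0.7],"fingers":1},{"dp":[0,0,0],"turn":[0,0,-0.7],"fingers":1},{"dp":[0,0,0],"turn":[0,0,-0.7],"fingers":1}]'

```text
clock: 40.42
eef_pos: [503.8, -130.8, 53.8]
tcp_rot: [3.14, 0.002, 2.757]
contact_force: [-2.4, 4.1, 9.3]
opening: 0.13
grasp_force: 70.1
```

Request:
play_rows --rows '[{"dp":[0,0,0],"turn":[0,0,-0.7],"fingers":1},{"dp":[0,0,0],"turn":[0,0,-0.7],"fingers":1},{"dp":[0,0,0],"turn":[0,0,-0.7],"fingers":1},{"dp":[0,0,0],"turn":[0,0,-0.7],"fingers":1},{"dp":[0,0,0],"turn":[0,0,-0.7],"fingers":1}]'

```text
clock: 40.83
eef_pos: [503.5, -130.7, 53.8]
tcp_rot: [3.141, 0.002, 3.123]
contact_force: [-3.0, 6.3, 10.5]
opening: 0.131
grasp_force: 70.2
```

Request:
play_rows --rows '[{"dp":[0,0,0],"turn":[0,0,-0.5],"fingers":1},{"dp":[0,0,0],"turn":[0,0,0],"fingers":1},{"dp":[0,0,0],"turn":[0,0,0],"fingers":1}]'

```text
clock: 41.08
eef_pos: [503.5, -130.7, 53.8]
tcp_rot: [3.141, 0.002, -3.11]
contact_force: [-2.7, 5.2, 10.3]
opening: 0.128
grasp_force: 70.2
```

Run:
```python
from h import *
s=r.sense(); print(s['eef_pos'],s['tcp_rot'],s['contact_force'],s['wrist_torque'])
```

```text
[ 503.54334671 -130.6891527    53.81150496] [ 3.14133141e+00  2.17204499e-03 -3.11039634e+00] [-2.73385811  5.20254625 10.25565199] [0.97629576 0.53153284 0.05550852]
```

Request:
play_rows --rows '[{"dp":[0,0,0],"turn":[0,0,-0.4],"fingers":1},{"dp":[0,0,0],"turn":[0,0,0],"fingers":1},{"dp":[0,0,0],"turn":[0,0,0],"fingers":0.5},{"dp":[0,0,0],"turn":[0,0,0],"fingers":0.5},{"dp":[0,0,0],"turn":[0,0,0],"fingers":0.5}]'

```text
clock: 41.5
eef_pos: [503.3, -131.3, 52.9]
tcp_rot: [-3.141, 0.002, -3.068]
contact_force: [-0.2, -0.6, -0.0]
opening: 0.501
grasp_force: 0.0
```

Request:
play_rows --rows '[{"dp":[0,0,0],"turn":[0,0,0],"fingers":0.5},{"dp":[0,0,-0.3],"turn":[0,0,0],"fingers":0.5},{"dp":[0,0,-0.7],"turn":[0,0,0],"fingers":0.5},{"dp":[0,0,-0.8],"turn":[0,0,0],"fingers":0.5},{"dp":[0,0,-0.8],"turn":[0,0,0],"fingers":0.5}]'

```text
clock: 41.92
eef_pos: [502.0, -131.0, 157.2]
tcp_rot: [3.141, -0.001, -3.068]
contact_force: [0.4, -0.2, 1.0]
opening: 0.501
grasp_force: 0.0
```

Request:
play_rows --rows '[{"dp":[-0.5,-0.7,-0.5],"turn":[0,0,0],"fingers":0.5},{"dp":[-0.5,-0.7,-0.5],"turn":[0,0,0],"fingers":0.5},{"dp":[0,-0.8,-0.3],"turn":[0,0,0],"fingers":0.5},{"dp":[0,-0.8,0],"turn":[0,0,0],"fingers":0.5},{"dp":[0,-0.7,0],"turn":[0,0,0],"fingers":0.5}]'

```text
clock: 42.33
eef_pos: [554.2, -277.9, 209.7]
tcp_rot: [-3.14, 0.002, -3.068]
contact_force: [0.2, 0.4, -0.3]
opening: 0.5
grasp_force: 0.0
```

Run:
```python
from h import *
snap('top','t11'); snap('side','s11');s=r.sense(); print(s['eef_pos'],s['contact_force'],s['clock'])
a=load('t11')['pixels'][175:325,100:420,::-1]; b=load('s11')['pixels'][150:470,180:480,::-1]
a=cv2.resize(a,(512,240),interpolation=cv2.INTER_CUBIC)
b2=load('s11')['pixels'][165:285,300:428,::-1]; b2=cv2.resize(b2,(512,480)); b1=cv2.resize(b,(280,300))
c=np.zeros((600,800,3),np.uint8); c[:240,:512]=a; c[240:,:512]=b2[:360]; c[:300,512:792]=b1; cv2.imwrite('pics/c11.png',c)
```

```text
[ 553.61019261 -279.53973737  208.60126942] [ 0.28916834  0.39680879 -0.25911702] 42.4333
```

View pics/c11.png

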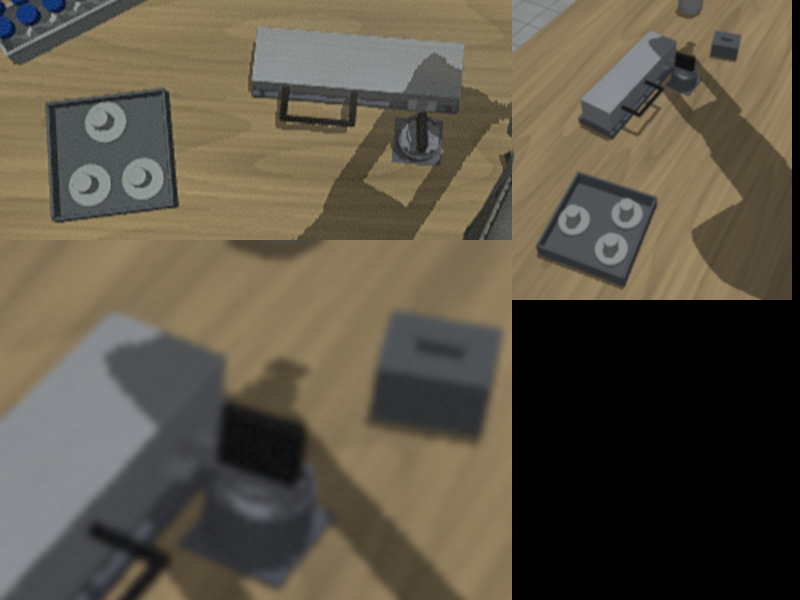

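The last view shows all three plugs flat in the tray, the lid shut, and the key upright and seated along the fixture's x. The gripper is clear.

```bash
python3 -c "
from rig import r
print(r.sign_off())"
```

```text
the job is handed in; nothing more can be done
None
```

I handed the job in at 42 s, with all three plugs flat in the tray, the lid shut, and the key turned back to locked and left seated; the bottle and rack were not touched, and sign-off returned no verdict.

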